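# Clear the kite-spar rack into the drawer

## Task

Empty the kite-spar rack: lift the retaining bar out of its two brackets and lay it down on the long black rubber mat, then move every spar from the rack into the open drawer of the small drawer unit. When all the spars are in, put the bar back so that it rests in both brackets, and push the drawer fully shut; leave the other things on the table where they are.

Things in the scene. Friction and masses are not known exactly. Their poses are not given: they have to be found in the camera images.
- rack: Fixed plywood rack, base 120 x 340 x 8 mm. Origin: centre of its underside; y along its length, x across, z up. Two boards along y, 12 mm thick, at x = +-48 mm, 52 mm high, have notches 18 mm wide, 14 mm deep at y = +-28, +-70, +-112 mm. Spars lie in them along x, centre line 45 mm above the table, end fittings outside the boards: they cannot slide out endways.
- bracket_l (a point): Slot floor, centre, of the blue open-topped bracket at the rack's +y end, 158 mm from the rack's middle and 56 mm above the table. Slot 28 mm wide across the rack (x), open at both ends along y; bracket 16 mm long in y; walls 8 mm thick and 18 mm high. The bar lies along y in both slots, across the spars and 4 mm above them.
- bracket_r (a point): The same for the like bracket at the rack's -y end.
- bar: Retaining bar: straight square aluminium bar with red ends, 18 x 18 mm, 380 mm long, about 0.18 to 0.35 kg, loose. Origin at its centre, y axis along its length. Lying in the brackets its centre is 65 mm above the table; on the mat, 13 mm. No spar lies within 30 mm of its middle, so it can be gripped there from above.
- mat: Thin black rubber mat, 75 x 400 mm, 4 mm thick, fixed to the table behind the rack; origin on its underside's centre, y along its length.
- spar1: Kite spar: round dark rod 14 mm in diameter, 160 mm long over all, about 70 g, with a square orange end fitting (20 x 20 mm, 18 mm long) at each end; bare rod between them 124 mm. Origin at its centre, x along its length. At the start it lies in one of the rack's notches; three to five of the six spars are present, the others absent (None).
- spar2: A kite spar like spar1 (may be absent).
- spar3: A kite spar like spar1 (may be absent).
- spar4: A kite spar like spar1 (may be absent).
- spar5: A kite spar like spar1 (may be absent).
- spar6: A kite spar like spar1 (may be absent).
- drawer (a joint): How far the blue-fronted drawer of the grey drawer unit is open, m: 0 fully shut, up to 0.213; starts open by about 0.2. It slides stiffly (friction 1 N) and has no latch or spring. The unit is fixed, 300 mm deep, 290 mm wide, 95 mm high; its front faces the robot; a can on its top belongs to it.
- drawer_floor (a point): Point on the drawer's inner floor, at the middle of its front edge, 22 mm above the table; moves with the drawer. x points into the unit (closing direction), y across, z up. The inside runs from x = 0 to 0.255 m and y = -0.124 to 0.124 m; side walls 51 mm above the floor, drawer front 61 mm. Open by d, only x = 0 to d - 0.006 is clear of the unit's roof (underside 61 mm above the floor).
- drawer_handle (a point): Middle of the drawer's horizontal bar handle, a steel round bar about 120 mm long along y, 35 mm in front of the drawer's front face.
- reel: Bystander: yellow reel, 70 mm in diameter, 53 mm high. Leave it alone.
- tape: Bystander: roll of green tape, 70 mm in diameter, 30 mm high. Leave it alone.
- jar: Bystander: glass jar, 64 mm in diameter, 85 mm high. Leave it alone.
- driver: Bystander: screwdriver lying on the table. Leave it alone.
- mug: Bystander: blue mug, 80 mm in diameter, 90 mm high. Leave it alone.
- glue: Bystander: white bottle with a red cap, 52 mm in diameter, 140 mm high. Leave it alone.
Mind the look-alikes: they are no part of the job. Leave any turquoise look-alike of the spar1 alone.

How it is judged:
By the outcome, as a careful person would: the job done as asked, in the order asked, and still so for the second after the job is handed in, with the robot touching nothing.
Of spar1, spar2, spar3, spar4, spar5, spar6 only 3 to 5 are there at a start; the rules pass over those that are not, and their reading is None.
At some moment in a run one of bar may be knocked a few centimetres aside while the robot is not near it.
Once in a run the grip may slacken for a moment while it holds something.
It also fails if it takes over 210 s, if anything falls off the work surface, if the arm or the gripper's body presses on something with over 40 N, if the wrist force passes 120 N, or if a joint passes its speed limit or range.

## Robot

A 6-joint arm with a two-finger parallel gripper is mounted at the origin on the work surface. World frame = base frame: x ahead of the robot, y to its left, z up, the work surface at z = 0. Lengths are in m, angles in rad, forces in N, time in s.
With the tool pointing down it reaches from about 0.275 to 0.75 m from the base axis. Payload 10.2 kg.
Tool frame: the origin (TCP) lies on the centre line of the jaws, within the pads' length; the fingertips stand nose_length ahead of it and the grasp point (between the pads) lies 5 mm behind it (nose_length is the distance from the TCP to the fingertips, in m); x points along the fingers, z is the direction in which the jaws open and shut, and the axes are right-handed (so a half turn about x gives the same grasp; the last joint's range is limited). The gripper opens to 88 mm and grips with 3 to 60 N. Pads are 18 mm wide; open, the fingers measure 123 mm over their backs; the gripper's body (75 mm by 187 mm) begins 45 mm behind the grasp point.
Start: joints at [1.031, 0.313, 1.498, -0, 1.331, -0.223], TCP at [0.164, 0.499, 0.253] pointing down, gripper open.
Joint ranges: [-2.94, 2.94], [-0.97, 2.17], [0.19, 2.56], [-1.23, 4.37], [0.02, 3.11], [-2.88, 2.88]. Speed limits (rad/s): [2.39, 2.39, 3.01, 3.14, 3.14, 3.14].

## Interface

Orientations are given as a unit quaternion [x, y, z, w].
In Python, from plant import * gives the robot as it stands.
- The arm moves only by the tool jog_arm, never from a script. Its argument "steps" is text: rows parted by semicolons, each of 7 numbers parted by spaces: the opening, from 0 (shut) to 1 (fully open), then the shift along the world's x, y, z in mm, then the turn, a rotation vector about the world's x, y, z in degrees. In form: fingers x y z ax ay az; .... A call has 1 to 10 rows; each row shifts and turns the commanded pose from where the row before left it; what a row does not reach is not made up. A row lasts 1/12 s, in which the tool goes at most 41.7 mm and 7.16 degrees, less where a joint would pass 70% of its speed; a pose out of reach is approached as far as the arm can. A call with a gripper value outside its range is refused whole. The fingers move at their own pace and stop on an object; "force" is the grip in N (left out, the last holds). Time passes only in rows, so rows that do not move let the fingers close. It gives the time, the measured TCP pose, the force and the opening at its end, in the units of the state.
- observe(): the state, without advancing time (a new reading comes with each control period).
- camera(name): name is "scene" or "top"; returns (picture, depth): 400x640x3 uint8, blue, green, red; 400x640 float32, m along the optical axis (not along the pixel's ray), 0 where there is no reading.
- camera_info(name): a dict with "mtx" (3x3 intrinsics, pixels), "rvec" (rotation vector, rad) and "tvec" (3), from world to camera coordinates, as OpenCV has them. Camera axes: x right, y down, z forward; pixel columns grow to the right and rows downward; lengths in m; the calibration is good to about 2 mm. A picture is of the moment at which its call begins. camera_info takes no time and is no camera call.
- job_done(): hands the job in, once; it reports no verdict.
The state is a dict: "t": time; "qpos": joint angles; "joint_vel": joint speeds; "tau": joint torques, N m; "tcp_pos": TCP position; "tcp_rot": TCP orientation; "wrist_force": force on the tool from outside, world axes, zero at the start; "moment": the same for the moment, N m; "finger_gap": finger opening in m.
Only numpy, scipy, OpenCV 4.12 (cv2) and the standard library are available. Lean on these libraries where they do the work, as an engineer would, in place of code of your own. Each camera call takes 0.05 s, during which the arm holds its last target.

## Working session

There is one attempt and no reset: what is moved stays moved. The work goes in short steps, Python scripts to look and compute and a tool call to move; the robot and the scene stay as the last step left them, time stands still between calls to the robot, and variables do not carry over. Pictures are saved under pics/ and viewed, and the job is handed in when it is done.

Besides the shell and the picture viewer there is one more tool, called after "Request:" by a JSON object that holds its "method" and its "body". jog_arm: Moves the arm, as the interface text tells. Its arguments: {"type":"object","properties":{"steps":{"type":"string"},"force":{"type":"number"}},"required":["steps"]}

```bash
ls; mkdir -p pics; cat > h.py <<'E'
from plant import *
import numpy as np, cv2
def K(name):
    i=camera_info(name); R=cv2.Rodrigues(np.array(i["rvec"],float))[0]; return np.array(i["mtx"],float),R,np.array(i["tvec"],float).reshape(3)
def ray(name,u,v,z):
    M,R,t=K(name); d=R.T@np.linalg.solve(M,np.array([u,v,1.])); c=-R.T@t; return c+d*(z-c[2])/d[2]
def cloud(name,dep):
    M,R,t=K(name); v,u=np.mgrid[0:dep.shape[0],0:dep.shape[1]]
    p=np.stack([(u-M[0,2])/M[0,0]*dep,(v-M[1,2])/M[1,1]*dep,dep],-1)
    return (p-t)@R
def proj(name,P):
    M,R,t=K(name); p=(R@np.array(P,float)+t); p=M@p; return p[:2]/p[2]
E
python3 - <<'E'
from h import *
s=observe(); print(s)
for n in("scene","top"):
    p,d=camera(n); cv2.imwrite(f"pics/{n}0.png",p); np.save(f"{n}0.npy",d); M,R,t=K(n); print(n,M.tolist(),-R.T@t, R[2])
E
```

```text
pics
{'t': 0.0, 'qpos': array([ 1.03058559e+00,  3.13430535e-01,  1.49843679e+00,  2.93704506e-05,
        1.33101416e+00, -2.23384003e-01]), 'joint_vel': array([ 8.80366158e-04, -5.19911518e-04, -1.22891787e-03,  9.70701689e-05,
        3.25878449e-04,  6.60074054e-04]), 'tau': array([ 3.23451368e-04, -4.02211297e+01, -2.52266729e+01,  6.94097369e-02,
        3.53258417e-02, -1.29757605e-04]), 'tcp_pos': array([0.16343965, 0.49866659, 0.25217113]), 'tcp_rot': array([-0.41503118,  0.57303958,  0.41469182,  0.57219354]), 'wrist_force': array([-0.72462473,  0.55673151, -0.64468747]), 'moment': array([-0.03069024,  0.01195412, -0.00398225]), 'finger_gap': 0.08853156337360002}
scene [[482.8405042337687, 0.0, 312.32851976503673], [0.0, 482.8405042337687, 202.21113708527278], [0.0, 0.0, 1.0]] [ 1.14395377 -0.63452046  1.30861381] [-0.37634944  0.42480135 -0.82334981]
top [[413.05561131599944, 0.0, 317.04122732079804], [0.0, 413.05561131599944, 195.05952344080714], [0.0, 0.0, 1.0]] [ 3.96441733e-01 -1.18160156e-03  1.41771399e+00] [ 0.14677781  0.00444493 -0.9891595 ]
```

View pics/scene0.png

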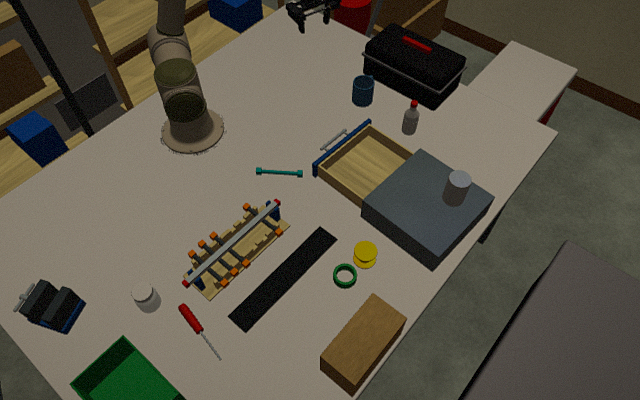

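View pics/top0.png

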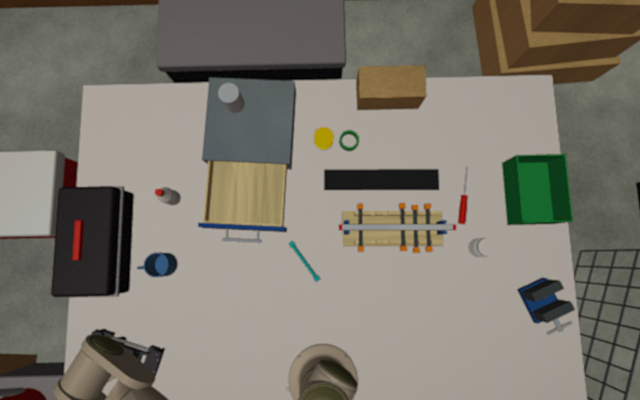

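```bash
cat > m.py <<'E'
from h import *
def comps(p,lo,hi,mn=6,roi=None):
    h=cv2.cvtColor(p,cv2.COLOR_BGR2HSV); m=cv2.inRange(h,lo,hi)
    if roi: k=np.zeros_like(m); a,b,c,d=roi; k[b:d,a:c]=1; m=m*k
    n,l,s,c=cv2.connectedComponentsWithStats(m)
    return [(c[i],s[i,4],l==i) for i in range(1,n) if s[i,4]>=mn]
E
python3 - <<'E'
from m import *
p=cv2.imread("pics/top0.png"); d=np.load("top0.npy"); C=cloud("top",d)
print("orange");
for c,a,m in comps(p,(6,120,90),(20,255,255),6,(320,180,470,270)): print(c.round(1),a,ray("top",*c,.055).round(4),np.median(C[m],0).round(3))
print("red")
for c,a,m in comps(p,(0,150,90),(4,255,255),4,(320,180,475,270))+comps(p,(172,150,90),(180,255,255),4,(320,180,475,270)): print(c.round(1),a,ray("top",*c,.074).round(4),np.median(C[m],0).round(3))
print("blue")
for c,a,m in comps(p,(100,120,40),(130,255,255),6,(180,180,475,270)): print(c.round(1),a,ray("top",*c,.074).round(4),np.median(C[m],0).round(3))
print("mat")
for c,a,m in comps(p,(0,0,0),(180,255,40),200,(310,150,450,200)):
    print(c,a,ray("top",*c,.004)); r=cv2.minAreaRect(np.argwhere(m)[:,::-1].astype(np.float32)); 
    for q in cv2.boxPoints(r): print(q,ray("top",*q,.004).round(4))
big=cv2.resize(p[190:265,320:470],None,fx=5,fy=5,interpolation=cv2.INTER_CUBIC); cv2.imwrite("pics/rz.png",big)
big=cv2.resize(p[70:250,190:310],None,fx=4,fy=4,interpolation=cv2.INTER_CUBIC)[:600]; cv2.imwrite("pics/dz.png",p[75:250,190:310].repeat(3,0).repeat(3,1))
for v in range(150,250,4): print(v,C[v,245].round(3),C[v,220].round(3))
for u in range(198,296,3): print(u,C[200,u].round(3),C[226,u].round(3))
E
```

```text
orange
[401.6 205.4] 33 [ 0.5582 -0.2748  0.055 ] [ 0.559 -0.275  0.054]
[359.7 206. ] 28 [ 0.5591 -0.1359  0.055 ] [ 0.559 -0.137  0.053]
[414.5 207.1] 31 [ 0.5517 -0.3171  0.055 ] [ 0.552 -0.316  0.055]
[427.1 205.9] 32 [ 0.5548 -0.3592  0.055 ] [ 0.555 -0.359  0.055]
[402.8 247.6] 36 [ 0.4195 -0.2721  0.055 ] [ 0.418 -0.273  0.053]
[360.4 248.4] 33 [ 0.4194 -0.1335  0.055 ] [ 0.421 -0.133  0.055]
[415.6 249.6] 33 [ 0.4122 -0.3133  0.055 ] [ 0.411 -0.314  0.054]
[428.6 248.4] 35 [ 0.415  -0.3559  0.055 ] [ 0.413 -0.356  0.054]
red
[462.5 209.3] 154 [ 0.5393 -0.469   0.074 ] [ 0.544 -0.487  0.024]
[340.1 226.8] 12 [ 0.4899 -0.068   0.074 ] [ 0.49  -0.068  0.074]
[454.  226.8] 10 [ 0.4827 -0.4373  0.074 ] [ 0.482 -0.437  0.075]
blue
[345.9 221.7] 7 [ 0.5062 -0.0873  0.074 ] [ 0.505 -0.088  0.074]
[441.6 221.7] 10 [ 0.5001 -0.3982  0.074 ] [ 0.501 -0.4    0.073]
[242.5 226.8] 282 [0.4963 0.2496 0.074 ] [0.495 0.251 0.082]
[346.2 231.8] 8 [ 0.4736 -0.0876  0.074 ] [ 0.473 -0.087  0.073]
[441.3 231.5] 15 [ 0.4682 -0.3951  0.074 ] [ 0.469 -0.4    0.055]
mat
[381.64121037 179.26705091] 20
[... 2107 characters left out ...]
8 0.022] [0.498 0.227 0.079]
252 [0.591 0.227 0.022] [0.498 0.217 0.082]
255 [0.592 0.218 0.017] [0.497 0.207 0.082]
258 [0.59  0.207 0.023] [0.497 0.198 0.08 ]
261 [0.59  0.196 0.024] [0.497 0.189 0.078]
264 [0.59  0.186 0.023] [0.497 0.178 0.082]
267 [0.59  0.176 0.024] [0.496 0.168 0.086]
270 [0.59  0.166 0.021] [0.497 0.159 0.082]
273 [0.59  0.156 0.022] [0.496 0.149 0.083]
276 [0.589 0.145 0.025] [0.497 0.141 0.067]
279 [0.589 0.135 0.026] [0.497 0.131 0.072]
282 [0.582 0.121 0.071] [0.497 0.121 0.071]
285 [0.588 0.114 0.029] [ 0.502  0.117 -0.002]
288 [0.591 0.106 0.003] [ 0.502  0.107 -0.003]
291 [ 0.591  0.096 -0.   ] [0.501 0.097 0.001]
294 [ 0.591  0.085 -0.001] [0.501 0.086 0.002]
```

```bash
python3 - <<'E'
from h import *
s=observe(); print(s['t'])
E
```

```text
0.1
```

```bash
python3 - <<'E'
import plant
print([n for n in dir(plant) if not n.startswith('_')], getattr(plant,'nose_length',None))
from h import *
from scipy.spatial.transform import Rotation as Ro
s=observe(); print(Ro.from_quat(s['tcp_rot']).as_matrix().round(3), s['tcp_pos'])
C=cloud("top",np.load("top0.npy"))
# drawer edges at many rows: front inner edge, side walls, roof edge
for u in (215,230,245,260,275):
    col=C[:,u]; 
    print(u,"roof edge x",col[(col[:,2]>.085)&(col[:,2]<.11)&(col[:,0]>.6),0].min().round(3),"front",col[(col[:,2]>.07)&(col[:,2]<.09)&(col[:,0]<.55),0].min().round(3),col[(col[:,2]>.07)&(col[:,2]<.09)&(col[:,0]<.55),0].max().round(3),
     "floor min/max", col[(abs(col[:,2]-.022)<.006)&(col[:,0]>.5),0].min().round(3))
for v in (175,190,205,215):
    r=C[v]; k=(abs(r[:,2]-.072)<.008)&(r[:,1]>.05)&(r[:,1]<.45); print(v,r[k].round(3).tolist())
# handle
k=(C[...,0]>.42)&(C[...,0]<.49)&(C[...,1]>.15)&(C[...,1]<.35)&(C[...,2]>.025)&(C[...,2]<.1)
vs=np.argwhere(k); print("handle",C[k].min(0),C[k].max(0),np.median(C[k],0))
E
```

```text
['MotionError', 'camera', 'camera_info', 'job_done', 'nose_length', 'observe'] 0.014
[[-0.001 -0.95   0.312]
 [-0.001  0.312  0.95 ]
 [-1.     0.    -0.001]] [0.16347957 0.49869334 0.25224148]
215 roof edge x 0.715 front 0.497 0.514 floor min/max 0.522
230 roof edge x 0.711 front 0.493 0.51 floor min/max 0.517
245 roof edge x 0.708 front 0.489 0.509 floor min/max 0.516
260 roof edge x 0.706 front 0.485 0.505 floor min/max 0.512
275 roof edge x 0.702 front 0.483 0.5 floor min/max 0.507
175 [[0.671, 0.369, 0.074], [0.671, 0.366, 0.071], [0.671, 0.362, 0.073], [0.665, 0.113, 0.078], [0.666, 0.11, 0.072]]
190 [[0.621, 0.373, 0.068], [0.62, 0.367, 0.076], [0.622, 0.367, 0.065], [0.614, 0.116, 0.078], [0.615, 0.113, 0.076]]
205 [[0.57, 0.373, 0.076], [0.571, 0.371, 0.069], [0.565, 0.12, 0.073], [0.565, 0.117, 0.074]]
215 [[0.538, 0.376, 0.073], [0.537, 0.373, 0.073], [0.533, 0.124, 0.073], [0.532, 0.121, 0.074], [0.533, 0.118, 0.064]]
handle [0.44639903 0.15200699 0.02572592] [0.48996712 0.31659913 0.08983899] [0.46149356 0.23098768 0.06116813]
```

View pics/dz.png

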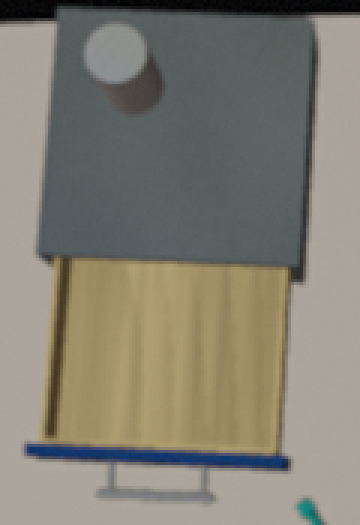

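View pics/rz.png

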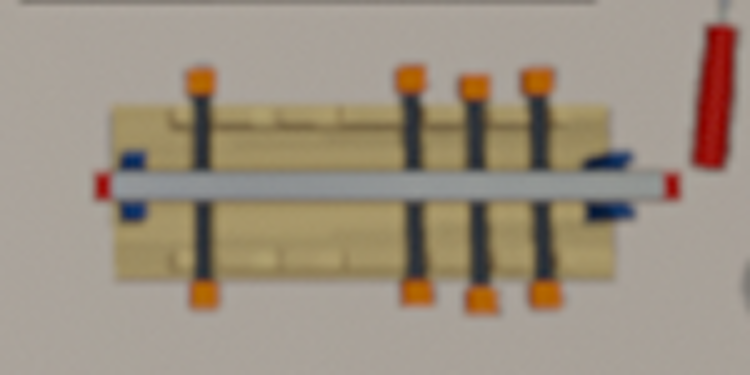

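Request:
{"method": "jog_arm", "body": {"steps": "1 16 -37 -3 0 0 -3.65;1 16 -37 -3 0 0 -3.65;1 16 -37 -3 0 0 -3.65;1 16 -37 -3 0 0 -3.65;1 16 -37 -3 0 0 -3.65;1 16 -37 -3 0 0 -3.65;1 16 -37 -3 0 0 -3.65;1 16 -37 -3 0 0 -3.65;1 16 -37 -3 0 0 -3.65;1 16 -37 -3 0 0 -3.65", "force": 25}}

```text
t: 0.93
tcp_pos: [0.3236, 0.127, 0.2226]
tcp_rot: [-0.214, 0.674, 0.214, 0.674]
wrist_force: [0.8, 1.5, -0.7]
finger_gap: 0.0882
```

Request:
{"method": "jog_arm", "body": {"steps": "1 16 -37 -3 0 0 -3.65;1 16 -37 -3 0 0 -3.65;1 16 -37 -3 0 0 -3.65;1 16 -37 -3 0 0 -3.65;1 16 -37 -3 0 0 -3.65;1 16 -37 -3 0 0 -3.65;1 16 -37 -3 0 0 -3.65;1 16 -37 -3 0 0 -3.65;1 16 -37 -3 0 0 -3.65;1 16 -37 -3 0 0 -3.65"}}

```text
t: 1.77
tcp_pos: [0.4838, -0.2431, 0.1921]
tcp_rot: [0.009, 0.707, -0.008, 0.707]
wrist_force: [0.7, -0.1, -0.0]
finger_gap: 0.0882
```

Request:
{"method": "jog_arm", "body": {"steps": "0.5 2.7 0 -20 0 0 0;0.5 0 0 -25 0 0 0;0.5 0 0 -25 0 0 0;0.5 0 0 -20 0 0 0;0.5 0 0 -16 0 0 0;0.5 0 0 -10 0 0 0;0.5 0 0 -5 0 0 0;0.5 0 0 0 0 0 0"}}

```text
t: 2.43
tcp_pos: [0.486, -0.2409, 0.0711]
tcp_rot: [0.007, 0.707, -0.007, 0.707]
wrist_force: [1.0, 0.1, -0.9]
finger_gap: 0.044
```

```bash
cat > st.py <<'E'
from h import *
from scipy.spatial.transform import Rotation as Ro
import sys
s=observe(); m=Ro.from_quat(s['tcp_rot']).as_matrix(); print(s['t'].__round__(2),s['tcp_pos'].round(4),'jaw yaw',np.degrees(np.arctan2(m[1,2],m[0,2])).round(2),'x',m[:,0].round(3),'gap',round(s['finger_gap'],4),'F',np.array(s['wrist_force']).round(1),'q',np.array(s['qpos']).round(2))
if len(sys.argv)>1:
    for n in ("scene","top"):
        p,d=camera(n); cv2.imwrite(f"pics/{n}{sys.argv[1]}.png",p); np.save(f"{n}{sys.argv[1]}.npy",d)
E
python3 st.py 1
```

```text
2.43 [ 0.486  -0.2409  0.0711] jaw yaw -1.15 x [-0.001  0.001 -1.   ] gap 0.044 F [ 1.   0.1 -0.9] q [-0.68  0.56  1.65 -0.    0.94 -0.66]
```

View pics/scene1.png

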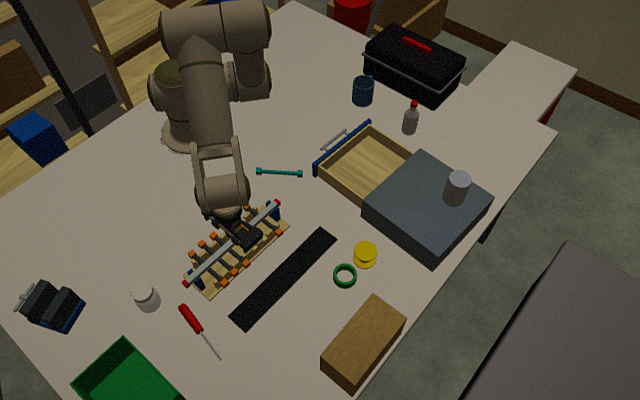

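The gripper stands astride the bar at about (240,233), between spars. Closing.

Request:
{"method": "jog_arm", "body": {"steps": "0.1 0 0 0 0 0 0;0.1 0 0 0 0 0 0;0.1 0 0 0 0 0 0;0.1 0 0 0 0 0 0;0.1 0 0 0 0 0 0;0.1 0 0 0 0 0 0", "force": 45}}

```text
t: 3.03
tcp_pos: [0.4864, -0.2412, 0.0721]
tcp_rot: [0.007, 0.707, -0.007, 0.707]
wrist_force: [-0.4, 0.4, 3.2]
finger_gap: 0.0177
```

Request:
{"method": "jog_arm", "body": {"steps": "0.1 0 0 5 0 0 0;0.1 0 0 10 0 0 0;0.1 0 0 15 0 0 0;0.1 0 0 15 0 0 0;0.1 0 0 10 0 0 0;0.1 0 0 5 0 0 0;0.1 0 0 0 0 0 0"}}

```text
t: 3.62
tcp_pos: [0.4866, -0.2413, 0.1328]
tcp_rot: [0.007, 0.707, -0.007, 0.708]
wrist_force: [-0.5, -0.2, -3.5]
finger_gap: 0.0176
```

```bash
python3 st.py 2
```

```text
3.62 [ 0.4866 -0.2413  0.1328] jaw yaw -1.15 x [ 0.001 -0.001 -1.   ] gap 0.0176 F [-0.5 -0.2 -3.5] q [-0.68  0.47  1.6   0.    1.07 -0.66]
```

View pics/scene2.png

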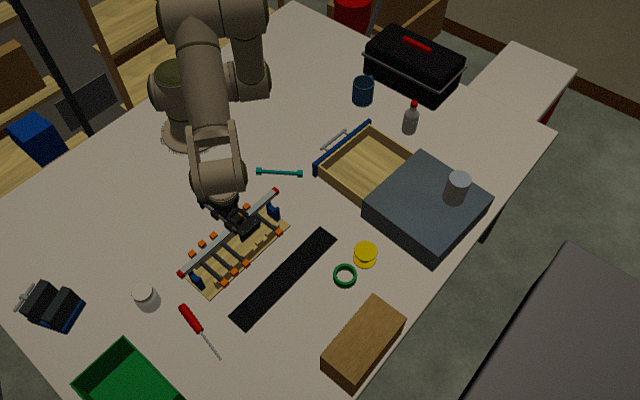

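Request:
{"method": "jog_arm", "body": {"steps": "0.1 10 2 0 0 0 0;0.1 20 4 0 0 0 0;0.1 26 5 0 0 0 0;0.1 28 5 0 0 0 0;0.1 28 5 0 0 0 0;0.1 26 5 0 0 0 0;0.1 20 4 -10 0 0 0;0.1 10 2 -15 0 0 0;0.1 3.4 1 -10 0 0 0;0.1 0 0 -5 0 0 0"}}

```text
t: 4.55
tcp_pos: [0.6569, -0.2074, 0.0885]
tcp_rot: [0.008, 0.708, -0.006, 0.706]
wrist_force: [-0.9, 0.3, -3.2]
finger_gap: 0.0176
```

```bash
python3 st.py 3; python3 - <<'E'
from m import *
p=cv2.imread("pics/top3.png")
for lo,hi in (((0,150,80),(4,255,255)),((172,150,80),(180,255,255))):
    for c,a,m in comps(p,lo,hi,4,(310,150,475,230)): print(c,a,ray("top",*c,.086+.009-.003))
E
```

```text
4.55 [ 0.6569 -0.2074  0.0885] jaw yaw -1.12 x [-0.004  0.002 -1.   ] gap 0.0176 F [-0.9  0.3 -3.2] q [-0.48  0.82  1.11 -0.    1.21 -0.46]
[328.05 174.85] 20 [ 0.65917609 -0.03247935  0.092     ]
[441.5 175. ] 10 [ 0.65100491 -0.40227139  0.092     ]
[462.51633987 209.33333333] 153 [ 0.53716371 -0.46264124  0.092     ]
```

View pics/top3.png

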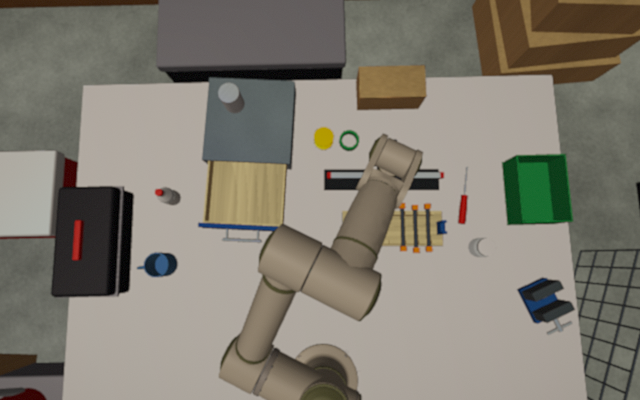

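Request:
{"method": "jog_arm", "body": {"steps": "0.1 2 -2 -10 0 0 0;0.1 0 0 -16 0 0 0;0.1 0 0 -16 0 0 0;0.1 0 0 -12 0 0 0;0.1 0 0 -7 0 0 0;0.1 0 0 -4 0 0 0;0.1 0 0 -2 0 0 0;0.1 0 0 0 0 0 0"}}

```text
t: 5.32
tcp_pos: [0.6598, -0.2103, 0.025]
tcp_rot: [0.007, 0.707, -0.007, 0.707]
wrist_force: [-0.1, -0.1, -3.7]
finger_gap: 0.0177
```

Request:
{"method": "jog_arm", "body": {"steps": "0.1 0 0 -2 0 0 0;0.1 0 0 -2 0 0 0;0.1 0 0 -1 0 0 0;0.1 0 0 0 0 0 0"}}

```text
t: 5.65
tcp_pos: [0.6598, -0.2102, 0.0201]
tcp_rot: [0.007, 0.707, -0.007, 0.707]
wrist_force: [-1.3, 0.3, 0.2]
finger_gap: 0.0176
```

Request:
{"method": "jog_arm", "body": {"steps": "0.5 0 0 0 0 0 0;0.5 0 0 0 0 0 0;0.5 0 0 10 0 0 0;0.5 0 0 25 0 0 0;0.5 0 0 30 0 0 0;0.5 0 0 30 0 0 0;0.27 -10 5 20 0 0 -7;0.27 -20 10 10 0 0 -7;0.27 -20 10 0 0 0 -7;0.27 -20 10 0 0 0 -7"}}

```text
t: 6.48
tcp_pos: [0.5891, -0.1749, 0.1465]
tcp_rot: [0.18, 0.683, -0.18, 0.685]
wrist_force: [1.1, 0.0, 0.3]
finger_gap: 0.024
```

Request:
{"method": "jog_arm", "body": {"steps": "0.27 -20 10 0 0 0 -7;0.27 -20 10 0 0 0 -7;0.27 -20 10 0 0 0 -7;0.27 -20 10 0 0 0 -7;0.27 -20 0 0 0 0 -7;0.27 -1 0 0 0 0 -7;0.27 0 0 0 0 0 -7;0.27 0 0 0 0 0 -7;0.27 0 0 0 0 0 -6;0.27 0 0 0 0 0 0"}}

```text
t: 7.32
tcp_pos: [0.4889, -0.1353, 0.1457]
tcp_rot: [0.506, 0.493, -0.506, 0.495]
wrist_force: [0.7, 0.2, 0.1]
finger_gap: 0.0238
```

```bash
python3 st.py 4;python3 - <<'E'
from m import *
p=cv2.imread("pics/top4.png")
for c,a,m in comps(p,(6,120,90),(20,255,255),6,(320,180,470,270)): print(c.round(1),a,ray("top",*c,.055).round(4))
for lo,hi in (((0,150,80),(4,255,255)),((172,150,80),(180,255,255))):
    for c,a,m in comps(p,lo,hi,4,(310,150,475,200)): print(c,a,ray("top",*c,.022))
E
```

```text
7.32 [ 0.4889 -0.1353  0.1457] jaw yaw -91.36 x [ 0.001 -0.001 -1.   ] gap 0.0238 F [0.7 0.2 0.1] q [-0.5   0.39  1.69  0.    1.06  1.09]
[401.6 205.4] 33 [ 0.5582 -0.2748  0.055 ]
[414.5 207.2] 30 [ 0.5515 -0.3174  0.055 ]
[427. 206.] 31 [ 0.5546 -0.3589  0.055 ]
[402.8 247.6] 36 [ 0.4195 -0.2721  0.055 ]
[415.6 249.6] 33 [ 0.4122 -0.3133  0.055 ]
[428.5 248.4] 34 [ 0.4153 -0.3556  0.055 ]
[328.39130435 177.73913043] 23 [ 0.66291634 -0.03506994  0.022     ]
[436.5 177.5] 12 [ 0.65607855 -0.40578671  0.022     ]
[463.95454545 197.27272727] 22 [ 0.58574081 -0.49481318  0.022     ]
```

View pics/top4.png

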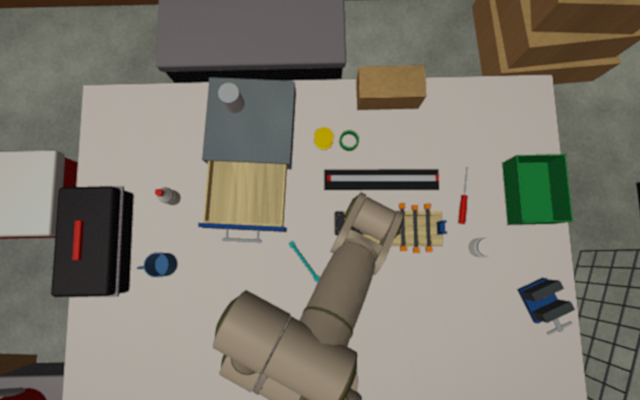

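View pics/scene4.png

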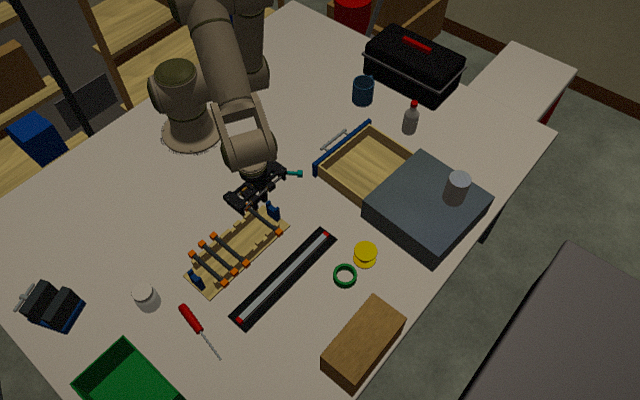

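Request:
{"method": "jog_arm", "body": {"steps": "0.27 0 0 -15 0 0 0;0.27 0 0 -25 0 0 0;0.27 0 0 -25 0 0 0;0.27 0 0 -17 0 0 0;0.27 0 0 -9 0 0 0;0.27 0 0 -5 0 0 0;0.27 0 0 0 0 0 0;0 0 0 0 0 0 0;0 0 0 0 0 0 0;0 0 0 0 0 0 0", "force": 30}}

```text
t: 8.25
tcp_pos: [0.4892, -0.1354, 0.0497]
tcp_rot: [0.505, 0.494, -0.505, 0.496]
wrist_force: [0.5, 0.2, 2.1]
finger_gap: 0.0129
```

Request:
{"method": "jog_arm", "body": {"steps": "0 0 0 0 0 0 0;0 0 0 10 0 0 0;0 0 0 25 0 0 0;0 0 0 35 0 0 0;0 0 0 30 0 0 0;0 0 0 10 0 0 0;0 0 0 0 0 0 0"}}

```text
t: 8.83
tcp_pos: [0.4895, -0.1355, 0.1613]
tcp_rot: [0.505, 0.493, -0.504, 0.497]
wrist_force: [-0.4, 0.1, -1.3]
finger_gap: 0.0131
```

```bash
python3 st.py 5
```

```text
8.83 [ 0.4895 -0.1355  0.1613] jaw yaw -91.14 x [ 0.004 -0.002 -1.   ] gap 0.0131 F [-0.4  0.1 -1.3] q [-0.5   0.37  1.68  0.    1.09  1.09]
```

View pics/scene5.png

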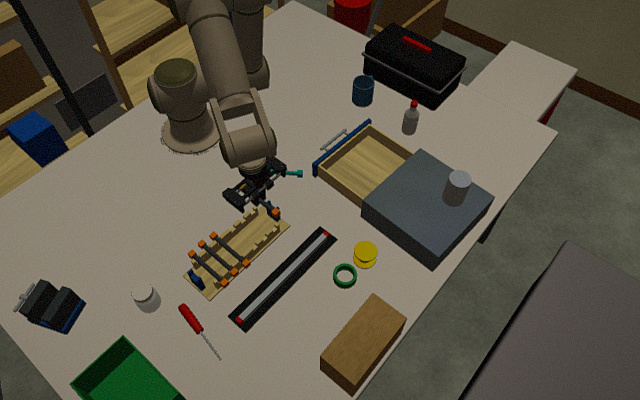

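Request:
{"method": "jog_arm", "body": {"steps": "0 4 15 0 0 0 0;0 8 30 0 0 0 0;0 10 38 0 0 0 0;0 10 38 0 0 0 0;0 10 38 0 0 0 0;0 10 38 0 0 0 0;0 10 38 0 0 0 0;0 10 38 0 0 0 0;0 10 38 0 0 0 -1;0 10 38 0 0 0 -1"}}

```text
t: 9.77
tcp_pos: [0.58, 0.2158, 0.1562]
tcp_rot: [-0.513, -0.487, 0.515, -0.485]
wrist_force: [1.5, -0.1, -0.7]
finger_gap: 0.0131
```

Request:
{"method": "jog_arm", "body": {"steps": "0 10 38 0 0 0 -1;0 10 37 0 0 0 0;0 8 25 0 0 0 0;0 2.5 5.5 0 0 0 0;0 0 0 0 0 0 0"}}

```text
t: 10.18
tcp_pos: [0.6104, 0.3205, 0.1556]
tcp_rot: [-0.516, -0.483, 0.519, -0.482]
wrist_force: [0.6, 0.4, -1.1]
finger_gap: 0.0131
```

```bash
python3 st.py 6
```

```text
10.18 [0.6104 0.3205 0.1556] jaw yaw -94.03 x [-0.004 -0.001 -1.   ] gap 0.0131 F [ 0.6  0.4 -1.1] q [ 0.31  0.76  1.04 -0.    1.34  1.96]
```

View pics/scene6.png

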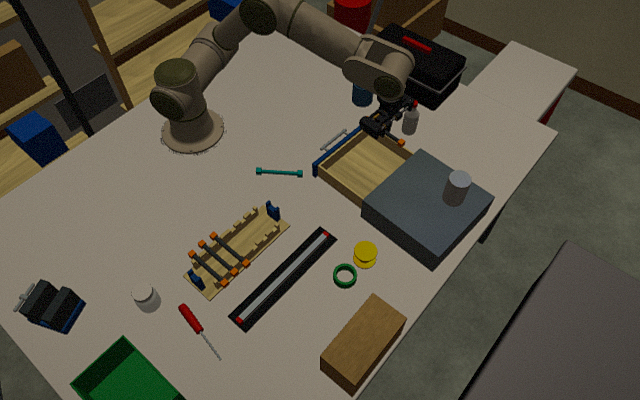

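View pics/top6.png

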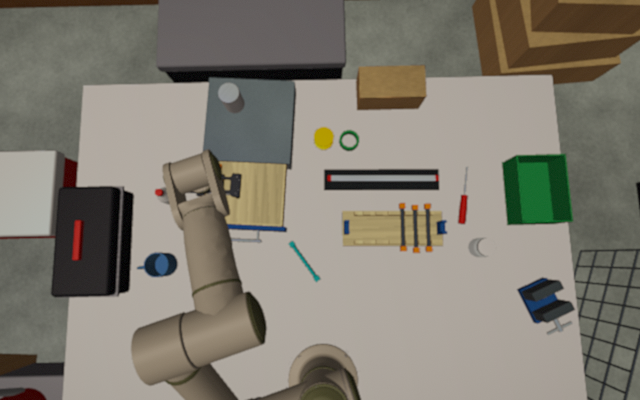

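```bash
python3 - <<'E'
from h import *
C=cloud("top",np.load("top0.npy"))
k=(C[...,0]>.5)&(C[...,0]<.7)&(C[...,1]>.40)&(C[...,1]<.6)&(C[...,2]>.03)
print(C[k].min(0),C[k].max(0),np.median(C[k],0))
k&=C[...,2]>.115; print(C[k].round(3)[:20])
C=cloud("top",np.load("top6.npy"))
k=(C[...,0]>.5)&(C[...,0]<.75)&(C[...,1]>.25)&(C[...,1]<.5)&(C[...,2]>.15)&(C[...,2]<.5)
for z in np.arange(.15,.5,.05):
    q=C[k&(C[...,2]>z)&(C[...,2]<z+.05)]
    if len(q): print(z.round(2),len(q),q.min(0).round(3),q.max(0).round(3))
E
```

```text
[0.579505   0.47546442 0.0314914 ] [0.62771723 0.52359522 0.14518975] [0.59999677 0.49073231 0.09280002]
[[0.616 0.507 0.14 ]
 [0.616 0.505 0.139]
 [0.616 0.503 0.134]
 [0.615 0.497 0.141]
 [0.617 0.499 0.127]
 [0.612 0.51  0.141]
 [0.613 0.508 0.137]
 [0.612 0.503 0.142]
 [0.612 0.5   0.141]
 [0.613 0.498 0.138]
 [0.612 0.494 0.141]
 [0.613 0.493 0.137]
 [0.609 0.513 0.139]
 [0.61  0.513 0.134]
 [0.61  0.508 0.137]
 [0.61  0.506 0.135]
 [0.608 0.499 0.145]
 [0.609 0.498 0.137]
 [0.609 0.495 0.138]
 [0.609 0.491 0.141]]
0.15 5 [0.679 0.3   0.152] [0.687 0.304 0.167]
0.2 116 [0.575 0.251 0.209] [0.641 0.382 0.25 ]
0.25 25 [0.572 0.25  0.25 ] [0.625 0.351 0.3  ]
0.3 65 [0.569 0.288 0.3  ] [0.585 0.329 0.35 ]
0.35 132 [0.537 0.25  0.35 ] [0.67  0.347 0.4  ]
0.4 1932 [0.5  0.25 0.4 ] [0.666 0.387 0.45 ]
0.45 533 [0.5  0.25 0.45] [0.574 0.352 0.472]
```

Request:
{"method": "jog_arm", "body": {"steps": "0 1 -1 -15 0 0 0;0 0 0 -25 0 0 0;0 0 0 -25 0 0 0;0 0 0 -20 0 0 0;0 0 0 -15 0 0 0;0 0 0 -9 0 0 0;0 0 0 -5 0 0 0;0 0 0 -2 0 0 0;0 0 0 0 0 0 0"}}

```text
t: 11.03
tcp_pos: [0.6124, 0.318, 0.0432]
tcp_rot: [0.518, 0.481, -0.518, 0.482]
wrist_force: [0.4, -0.6, -0.5]
finger_gap: 0.0129
```

```bash
python3 st.py 7
```

```text
11.03 [0.6124 0.318  0.0432] jaw yaw -94.18 x [ 0.001  0.    -1.   ] gap 0.0129 F [ 0.4 -0.6 -0.5] q [ 0.31  0.88  1.14 -0.    1.13  1.95]
```

View pics/scene7.png

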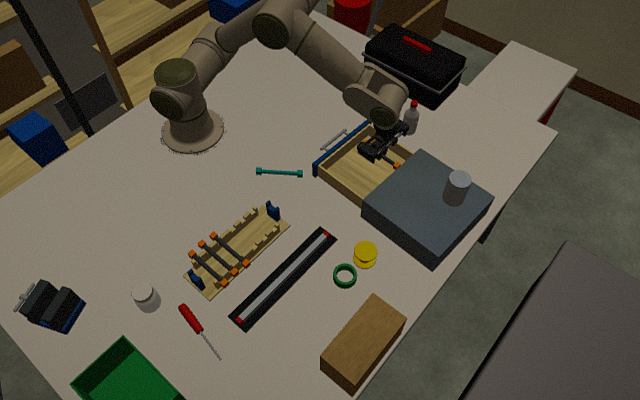

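Request:
{"method": "jog_arm", "body": {"steps": "0 0 0 -3 0 0 0;0 0 0 -2 0 0 0;0.27 0 0 0 0 0 0;0.27 0 0 0 0 0 0;0.27 0 0 10 0 0 0;0.27 0 0 25 0 0 0;0.27 0 0 35 0 0 0;0.27 0 0 35 0 0 0;0.27 0 0 12 0 0 0;0.27 -4 -20 0 0 0 0"}}

```text
t: 11.97
tcp_pos: [0.6093, 0.3009, 0.1597]
tcp_rot: [0.52, 0.481, -0.514, 0.483]
wrist_force: [0.9, -0.1, 0.4]
finger_gap: 0.0236
```

```bash
python3 st.py 8
```

```text
11.97 [0.6093 0.3009 0.1597] jaw yaw -94.0 x [ 0.008  0.003 -1.   ] gap 0.0236 F [ 0.9 -0.1  0.4] q [0.29 0.73 1.09 0.   1.31 1.93]
```

View pics/scene8.png

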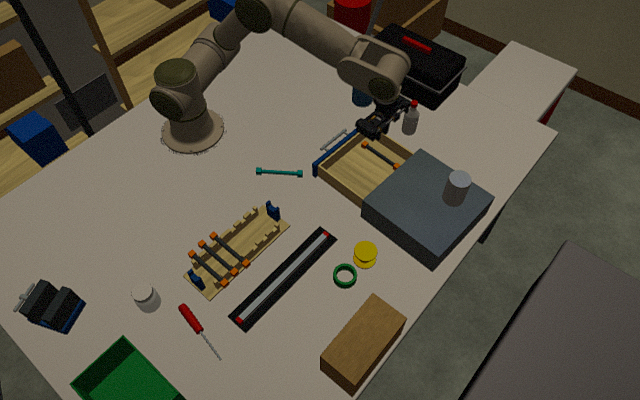

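Request:
{"method": "jog_arm", "body": {"steps": "0.27 -8 -38 0 0 0 0;0.27 -8 -38 0 0 0 0;0.27 -8 -38 0 0 0 0;0.27 -8 -38 0 0 0 1;0.27 -8 -38 0 0 0 1;0.27 -8 -38 0 0 0 1;0.27 -8 -38 0 0 0 0;0.27 -8 -38 0 0 0 0;0.27 -8 -38 0 0 0 0;0.27 -8 -38 0 0 0 0"}}

```text
t: 12.9
tcp_pos: [0.5276, -0.083, 0.1547]
tcp_rot: [-0.505, -0.495, 0.505, -0.495]
wrist_force: [0.1, -0.3, -0.2]
finger_gap: 0.0237
```

Request:
{"method": "jog_arm", "body": {"steps": "0.27 -8 -38 0 0 0 0;0.27 -8 -38 0 0 0 0;0.27 -8 -38 0 0 0 0;0.27 -8 -38 0 0 0 0;0.27 -7.5 -30 0 0 0 0;0.27 0 -9.5 0 0 0 0;0.27 0 0 0 0 0 0"}}

```text
t: 13.48
tcp_pos: [0.4884, -0.2748, 0.1544]
tcp_rot: [0.506, 0.494, -0.506, 0.494]
wrist_force: [0.4, -0.2, -0.6]
finger_gap: 0.0241
```

```bash
python3 st.py
```

```text
13.48 [ 0.4884 -0.2748  0.1544] jaw yaw -91.32 x [-0.  0. -1.] gap 0.0241 F [ 0.4 -0.2 -0.6] q [-0.72  0.48  1.52  0.    1.14  0.87]
```

Request:
{"method": "jog_arm", "body": {"steps": "0.27 0.5 1 -20 0 0 0;0.27 0 0 -27 0 0 0;0.27 0 0 -27 0 0 0;0.27 0 0 -16 0 0 0;0.27 0 0 -9 0 0 0;0.27 0 0 -5 0 0 0;0.27 0 0 0 0 0 0;0 0 0 0 0 0 0;0 0 0 0 0 0 0;0 0 0 0 0 0 0"}}

```text
t: 14.32
tcp_pos: [0.4898, -0.2724, 0.0518]
tcp_rot: [0.505, 0.494, -0.505, 0.496]
wrist_force: [0.7, 0.8, 2.3]
finger_gap: 0.0125
```

Request:
{"method": "jog_arm", "body": {"steps": "0 0 0 0 0 0 0;0 0 0 10 0 0 0;0 0 0 25 0 0 0;0 0 0 35 0 0 0;0 0 0 30 0 0 0;0 0 0 10 0 0 0;0 4 20 0 0 0 0"}}

```text
t: 14.9
tcp_pos: [0.4935, -0.2547, 0.1639]
tcp_rot: [0.506, 0.492, -0.506, 0.496]
wrist_force: [0.8, -0.6, -1.2]
finger_gap: 0.0131
```

```bash
python3 st.py 9
```

```text
14.9 [ 0.4935 -0.2547  0.1639] jaw yaw -91.31 x [ 0.004 -0.004 -1.   ] gap 0.0131 F [ 0.8 -0.6 -1.2] q [-0.69  0.46  1.53 -0.    1.15  0.91]
```

View pics/scene9.png

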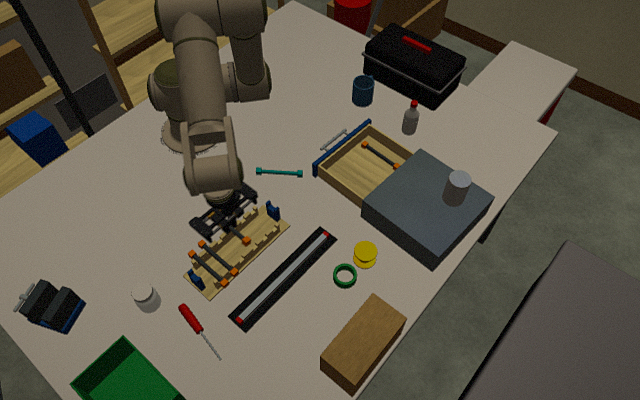

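Request:
{"method": "jog_arm", "body": {"steps": "0 8 34 0 0 0 0;0 8 38 0 0 0 0;0 8 38 0 0 0 0;0 8 38 0 0 0 0;0 8 38 0 0 0 0;0 8 38 0 0 0 0;0 8 38 0 0 0 0;0 8 38 0 0 0 0;0 8 38 0 0 0 0;0 8 38 0 0 0 -1"}}

```text
t: 15.83
tcp_pos: [0.573, 0.1254, 0.16]
tcp_rot: [-0.509, -0.491, 0.51, -0.49]
wrist_force: [-0.9, -0.2, -0.9]
finger_gap: 0.0128
```

Request:
{"method": "jog_arm", "body": {"steps": "0 9 38 0 0 0 -1;0 9 38 0 0 0 -1;0 9 38 0 0 0 0;0 7 25 0 0 0 0;0 1 7 0 0 0 0;0 0 0 0 0 0 0"}}

```text
t: 16.33
tcp_pos: [0.6078, 0.2709, 0.1594]
tcp_rot: [-0.517, -0.482, 0.518, -0.482]
wrist_force: [-0.5, -0.7, -0.9]
finger_gap: 0.0127
```

```bash
python3 st.py
```

```text
16.33 [0.6078 0.2709 0.1594] jaw yaw -94.02 x [-0.002 -0.001 -1.   ] gap 0.0127 F [-0.5 -0.7 -0.9] q [ 0.24  0.7   1.14 -0.    1.3   1.88]
```

Request:
{"method": "jog_arm", "body": {"steps": "0 1 -2 -15 0 0 0;0 0 0 -25 0 0 0;0 0 0 -25 0 0 0;0 0 0 -20 0 0 0;0 0 0 -15 0 0 0;0 0 0 -9 0 0 0;0 0 0 -6 0 0 0;0 0 0 -4 0 0 0;0 0 0 -1 0 0 0;0 0 0 0 0 0 0"}}

```text
t: 17.17
tcp_pos: [0.6096, 0.2676, 0.0414]
tcp_rot: [0.518, 0.481, -0.518, 0.482]
wrist_force: [-0.4, 0.7, -0.7]
finger_gap: 0.0135
```

```bash
python3 st.py 10
```

```text
17.17 [0.6096 0.2676 0.0414] jaw yaw -94.16 x [ 0.001  0.    -1.   ] gap 0.0135 F [-0.4  0.7 -0.7] q [ 0.24  0.83  1.24 -0.    1.08  1.88]
```

View pics/scene10.png

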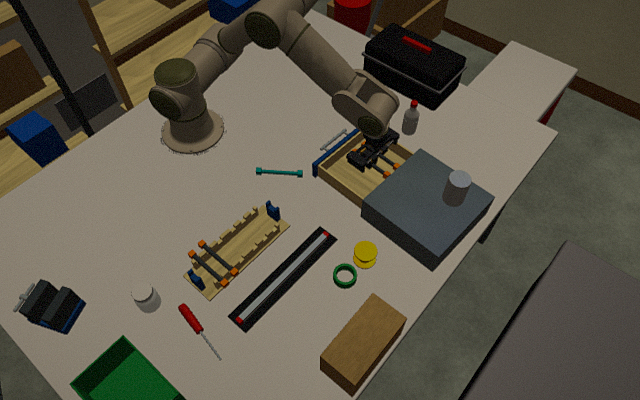

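Request:
{"method": "jog_arm", "body": {"steps": "0 0 0 -2 0 0 0;0.27 0 0 0 0 0 0;0.27 0 0 0 0 0 0;0.27 0 0 10 0 0 0;0.27 0 0 25 0 0 0;0.27 0 0 35 0 0 0;0.27 0 0 35 0 0 0;0.27 -2 -10 12 0 0 0;0.27 -6 -25 0 0 0 0;0.27 -8 -38 0 0 0 0"}}

```text
t: 18.1
tcp_pos: [0.5929, 0.1959, 0.1569]
tcp_rot: [0.518, 0.482, -0.516, 0.483]
wrist_force: [0.8, -1.2, -1.1]
finger_gap: 0.0238
```

Request:
{"method": "jog_arm", "body": {"steps": "0.27 -8 -38 0 0 0 0;0.27 -8 -38 0 0 0 0;0.27 -8 -38 0 0 0 0;0.27 -8 -38 0 0 0 1;0.27 -8 -38 0 0 0 1;0.27 -8 -38 0 0 0 1;0.27 -8 -38 0 0 0 0;0.27 -8 -38 0 0 0 0;0.27 -8 -38 0 0 0 0;0.27 -8 -38 0 0 0 0"}}

```text
t: 18.93
tcp_pos: [0.5121, -0.1869, 0.156]
tcp_rot: [0.505, 0.495, -0.505, 0.495]
wrist_force: [0.3, 0.7, 0.2]
finger_gap: 0.0235
```

Request:
{"method": "jog_arm", "body": {"steps": "0.27 -8 -38 0 0 0 0;0.27 -8 -38 0 0 0 0;0.27 -8 -34 0 0 0 0;0.27 -5 -18 0 0 0 0;0.27 -2 -2 0 0 0 0;0.27 0 0 0 0 0 0"}}

```text
t: 19.43
tcp_pos: [0.4815, -0.3156, 0.1556]
tcp_rot: [0.505, 0.495, -0.505, 0.494]
wrist_force: [0.3, 0.8, -0.2]
finger_gap: 0.024
```

```bash
python3 st.py 11
```

```text
19.43 [ 0.4815 -0.3156  0.1556] jaw yaw -91.25 x [-0.     0.001 -1.   ] gap 0.024 F [ 0.3  0.8 -0.2] q [-0.78  0.51  1.47  0.    1.16  0.81]
```

View pics/scene11.png

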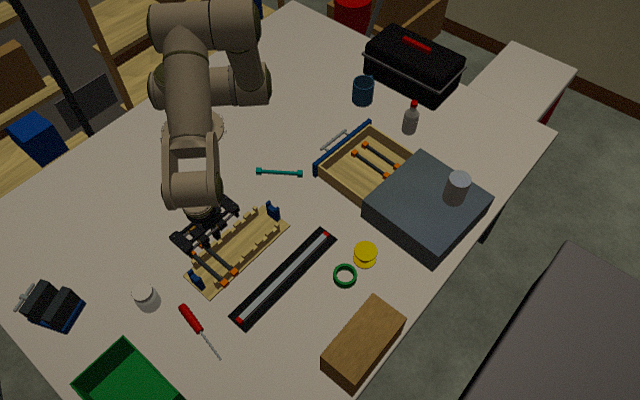

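Two spars lie parallel in the drawer (around (375,160)); two remain at (190–240, 240–285). Third pick.

Request:
{"method": "jog_arm", "body": {"steps": "0.27 0 0 -20 0 0 0;0.27 0 0 -27 0 0 0;0.27 0 0 -27 0 0 0;0.27 0 0 -18 0 0 0;0.27 0 0 -9 0 0 0;0.27 0 0 -5 0 0 0;0.27 0 0 0 0 0 0;0 0 0 0 0 0 0;0 0 0 0 0 0 0;0 0 0 0 0 0 0"}}

```text
t: 20.37
tcp_pos: [0.4827, -0.3154, 0.051]
tcp_rot: [0.505, 0.494, -0.505, 0.496]
wrist_force: [0.8, 1.3, 2.6]
finger_gap: 0.013
```

Request:
{"method": "jog_arm", "body": {"steps": "0 0 0 0 0 0 0;0 0 0 10 0 0 0;0 0 0 25 0 0 0;0 0 0 35 0 0 0;0 0 0 30 0 0 0;0 0 0 10 0 0 0;0 4 20 0 0 0 0"}}

```text
t: 20.95
tcp_pos: [0.4864, -0.2979, 0.163]
tcp_rot: [-0.505, -0.492, 0.506, -0.497]
wrist_force: [-0.2, -0.9, -1.1]
finger_gap: 0.0132
```

```bash
python3 st.py 12
```

```text
20.95 [ 0.4864 -0.2979  0.163 ] jaw yaw -91.31 x [ 0.004 -0.005 -1.   ] gap 0.0132 F [-0.2 -0.9 -1.1] q [-0.75  0.49  1.48 -0.    1.16  0.84]
```

View pics/scene12.png

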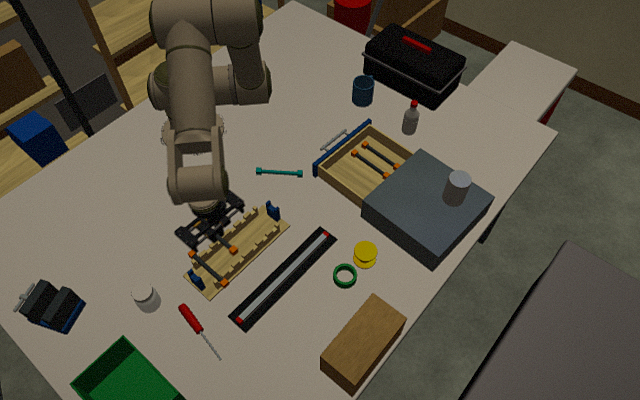

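Request:
{"method": "jog_arm", "body": {"steps": "0 8 34 0 0 0 0;0 8 38 0 0 0 0;0 8 38 0 0 0 0;0 8 38 0 0 0 0;0 8 38 0 0 0 0;0 8 38 0 0 0 0;0 9 38 0 0 0 0;0 9 38 0 0 0 0;0 9 38 0 0 0 0;0 9 38 0 0 0 -1"}}

```text
t: 21.88
tcp_pos: [0.5701, 0.0824, 0.159]
tcp_rot: [-0.509, -0.491, 0.51, -0.49]
wrist_force: [-0.0, -0.5, -0.9]
finger_gap: 0.013
```

Request:
{"method": "jog_arm", "body": {"steps": "0 9 38 0 0 0 -1;0 9 38 0 0 0 -1;0 9 38 0 0 0 0;0 6 18 0 0 0 0;0 1 6 0 0 0 0;0 0 0 0 0 0 0"}}

```text
t: 22.38
tcp_pos: [0.6039, 0.2195, 0.1586]
tcp_rot: [-0.517, -0.482, 0.518, -0.482]
wrist_force: [-0.3, -0.4, -0.4]
finger_gap: 0.0129
```

```bash
python3 st.py
```

```text
22.38 [0.6039 0.2195 0.1586] jaw yaw -94.05 x [-0.002 -0.001 -1.   ] gap 0.0129 F [-0.3 -0.4 -0.4] q [ 0.17  0.65  1.23 -0.    1.26  1.81]
```

Request:
{"method": "jog_arm", "body": {"steps": "0 1 0 -15 0 0 0;0 0 0 -25 0 0 0;0 0 0 -25 0 0 0;0 0 0 -20 0 0 0;0 0 0 -15 0 0 0;0 0 0 -9 0 0 0;0 0 0 -5 0 0 0;0 0 0 -3 0 0 0;0 0 0 -1 0 0 0;0 0 0 0 0 0 0"}}

```text
t: 23.22
tcp_pos: [0.6055, 0.2187, 0.0424]
tcp_rot: [0.518, 0.481, -0.518, 0.482]
wrist_force: [0.3, -0.9, -1.4]
finger_gap: 0.013
```

```bash
python3 st.py 13
```

```text
23.22 [0.6055 0.2187 0.0424] jaw yaw -94.16 x [ 0.001  0.    -1.   ] gap 0.013 F [ 0.3 -0.9 -1.4] q [ 0.16  0.79  1.32 -0.    1.04  1.81]
```

View pics/scene13.png

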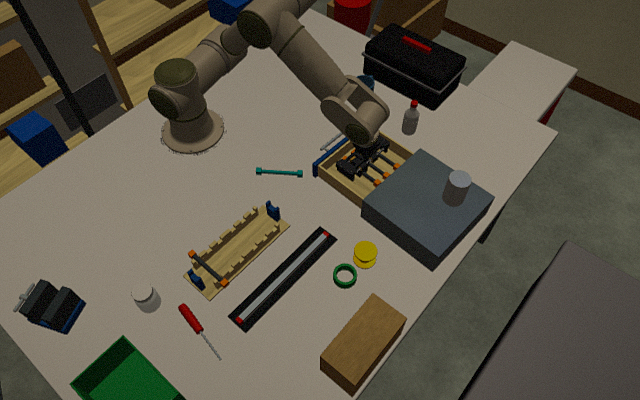

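Request:
{"method": "jog_arm", "body": {"steps": "0 0 0 -3 0 0 0;0.27 0 0 0 0 0 0;0.27 0 0 0 0 0 0;0.27 0 0 10 0 0 0;0.27 0 0 25 0 0 0;0.27 0 0 35 0 0 0;0.27 0 0 35 0 0 0;0.27 -2 -10 12 0 0 0;0.27 -6 -25 0 0 0 0;0.27 -8 -38 0 0 0 0"}}

```text
t: 24.15
tcp_pos: [0.5891, 0.1468, 0.1571]
tcp_rot: [0.518, 0.482, -0.516, 0.483]
wrist_force: [0.0, -0.6, -0.4]
finger_gap: 0.0237
```

Request:
{"method": "jog_arm", "body": {"steps": "0.27 -8 -38 0 0 0 0;0.27 -8 -38 0 0 0 0;0.27 -8 -38 0 0 0 0;0.27 -8 -38 0 0 0 1;0.27 -8 -38 0 0 0 1;0.27 -8 -38 0 0 0 1;0.27 -8 -38 0 0 0 0;0.27 -8 -38 0 0 0 0;0.27 -8 -38 0 0 0 0;0.27 -8 -38 0 0 0 0"}}

```text
t: 24.98
tcp_pos: [0.5082, -0.2361, 0.1562]
tcp_rot: [0.505, 0.495, -0.505, 0.495]
wrist_force: [0.9, -0.6, 0.4]
finger_gap: 0.0236
```

Request:
{"method": "jog_arm", "body": {"steps": "0.27 -8 -38 0 0 0 0;0.27 -8 -38 0 0 0 0;0.27 -4 -30 0 0 0 0;0.27 -3 -13 0 0 0 0;0.27 0 -2 0 0 0 0;0.27 0 0 0 0 0 0"}}

```text
t: 25.48
tcp_pos: [0.486, -0.3547, 0.1556]
tcp_rot: [0.505, 0.495, -0.505, 0.495]
wrist_force: [0.9, -0.1, -0.6]
finger_gap: 0.0238
```

```bash
python3 st.py 14
```

```text
25.48 [ 0.486  -0.3547  0.1556] jaw yaw -91.18 x [-0.     0.001 -1.   ] gap 0.0238 F [ 0.9 -0.1 -0.6] q [-0.83  0.57  1.38  0.    1.19  0.77]
```

View pics/scene14.png

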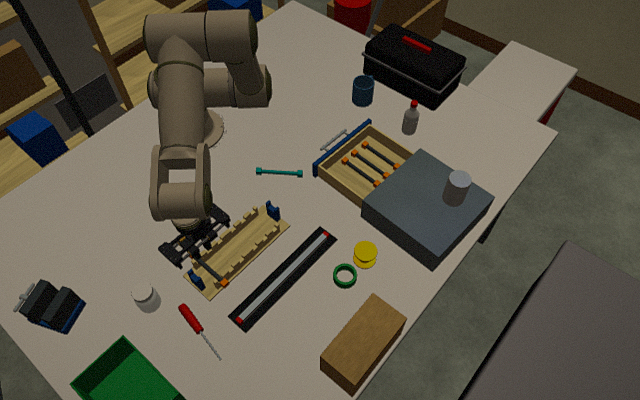

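Request:
{"method": "jog_arm", "body": {"steps": "0.27 -0.5 -2.5 -20 0 0 0;0.27 0 0 -27 0 0 0;0.27 0 0 -27 0 0 0;0.27 0 0 -18 0 0 0;0.27 0 0 -9 0 0 0;0.27 0 0 -5 0 0 0;0.27 0 0 0 0 0 0;0 0 0 0 0 0 0;0 0 0 0 0 0 0;0 0 0 0 0 0 0"}}

```text
t: 26.42
tcp_pos: [0.4862, -0.3579, 0.051]
tcp_rot: [0.505, 0.494, -0.505, 0.496]
wrist_force: [-0.2, 0.9, 2.3]
finger_gap: 0.0131
```

Request:
{"method": "jog_arm", "body": {"steps": "0 0 0 0 0 0 0;0 0 0 10 0 0 0;0 0 0 25 0 0 0;0 0 0 35 0 0 0;0 0 0 30 0 0 0;0 0 0 10 0 0 0;0 4 20 0 0 0 0"}}

```text
t: 27.0
tcp_pos: [0.4897, -0.3406, 0.163]
tcp_rot: [-0.505, -0.492, 0.506, -0.497]
wrist_force: [0.7, 0.4, -0.8]
finger_gap: 0.0126
```

```bash
python3 st.py 15
```

```text
27.0 [ 0.4897 -0.3406  0.163 ] jaw yaw -91.3 x [ 0.004 -0.005 -1.   ] gap 0.0126 F [ 0.7  0.4 -0.8] q [-0.8   0.54  1.4  -0.    1.19  0.79]
```

View pics/scene15.png

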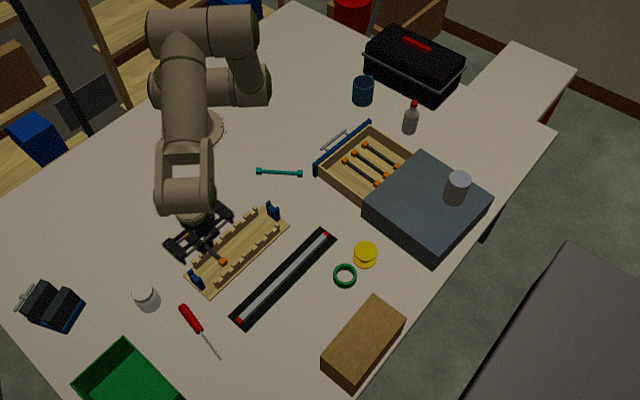

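Request:
{"method": "jog_arm", "body": {"steps": "0 8 34 0 0 0 0;0 8 38 0 0 0 0;0 8 38 0 0 0 0;0 8 38 0 0 0 0;0 8 38 0 0 0 0;0 8 38 0 0 0 0;0 9 38 0 0 0 0;0 9 38 0 0 0 0;0 9 38 0 0 0 0;0 9 38 0 0 0 -1"}}

```text
t: 27.93
tcp_pos: [0.5736, 0.0399, 0.159]
tcp_rot: [-0.509, -0.491, 0.51, -0.49]
wrist_force: [0.9, -0.7, -0.9]
finger_gap: 0.0129
```

Request:
{"method": "jog_arm", "body": {"steps": "0 9 38 0 0 0 -1;0 8 36 0 0 0 -1;0 7 33 0 0 0 0;0 4 18 0 0 0 0;0 0 5 0 0 0 0;0 0 0 0 0 0 0"}}

```text
t: 28.43
tcp_pos: [0.6014, 0.1689, 0.1587]
tcp_rot: [-0.517, -0.482, 0.518, -0.482]
wrist_force: [-1.1, 0.0, 0.2]
finger_gap: 0.0131
```

```bash
python3 st.py
```

```text
28.43 [0.6014 0.1689 0.1587] jaw yaw -94.05 x [-0.002 -0.    -1.   ] gap 0.0131 F [-1.1  0.   0.2] q [ 0.09  0.61  1.3  -0.    1.24  1.73]
```

Request:
{"method": "jog_arm", "body": {"steps": "0 1 0 -15 0 0 0;0 0 0 -25 0 0 0;0 0 0 -25 0 0 0;0 0 0 -20 0 0 0;0 0 0 -15 0 0 0;0 0 0 -9 0 0 0;0 0 0 -5 0 0 0;0 0 0 -3 0 0 0;0 0 0 -1 0 0 0;0 0 0 -2 0 0 0"}}

```text
t: 29.27
tcp_pos: [0.6032, 0.1681, 0.0406]
tcp_rot: [0.518, 0.481, -0.517, 0.482]
wrist_force: [0.1, 0.5, -0.0]
finger_gap: 0.0129
```

```bash
python3 st.py 16
```

```text
29.27 [0.6032 0.1681 0.0406] jaw yaw -94.16 x [ 0.002  0.    -1.   ] gap 0.0129 F [ 0.1  0.5 -0. ] q [ 0.09  0.75  1.38 -0.    1.    1.73]
```

View pics/scene16.png

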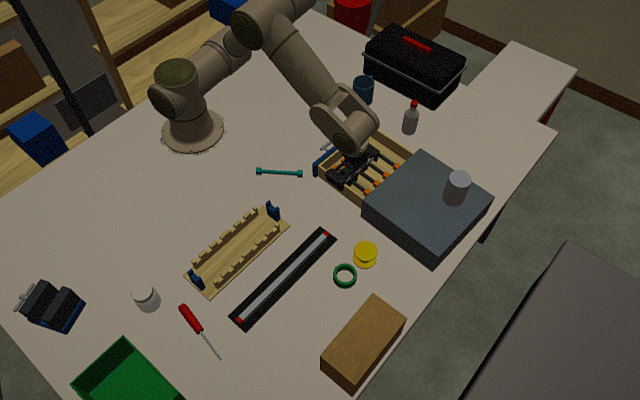

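Request:
{"method": "jog_arm", "body": {"steps": "0 0 0 -1 0 0 0;0.27 0 0 0 0 0 0;0.27 0 0 0 0 0 0;0.27 0 0 10 0 0 0;0.27 0 0 25 0 0 0;0.27 0 0 35 0 0 0;0.27 0 0 35 0 0 0;0.5 0 -10 12 0 0 0;0.5 3 -25 0 0 0 6.6;0.5 4 -27 0 0 0 6.6"}}

```text
t: 30.2
tcp_pos: [0.6098, 0.1063, 0.1575]
tcp_rot: [0.458, 0.539, -0.456, 0.54]
wrist_force: [0.4, 0.4, 0.0]
finger_gap: 0.0417
```

Request:
{"method": "jog_arm", "body": {"steps": "0.5 4 -27 0 0 0 6.6;0.5 4 -27 0 0 0 6.6;0.5 4 -27 0 0 0 6.6;0.5 4 -27 0 0 0 6.6;0.5 4 -27 0 0 0 6.6;0.5 4 -27 0 0 0 6.6;0.5 4 -27 0 0 0 6.6;0.5 4 -27 0 0 0 6.6;0.5 4 -27 0 0 0 6.6;0.5 4 -27 0 0 0 6.6"}}

```text
t: 31.03
tcp_pos: [0.6495, -0.1653, 0.1561]
tcp_rot: [0.09, 0.701, -0.09, 0.701]
wrist_force: [-0.6, -0.5, 0.2]
finger_gap: 0.044
```

Request:
{"method": "jog_arm", "body": {"steps": "0.5 4 -27 0 0 0 6.6;0.5 4 -17 0 0 0 6.6;0.5 0 0 0 0 0 0;0.5 0 0 0 0 0 0"}}

```text
t: 31.37
tcp_pos: [0.6573, -0.2082, 0.1556]
tcp_rot: [0.012, 0.707, -0.012, 0.707]
wrist_force: [0.5, -0.5, -0.7]
finger_gap: 0.0442
```

```bash
python3 st.py 17; cat > bar.py <<'E'
from m import *; import sys
p=cv2.imread(f"pics/top{sys.argv[1]}.png"); z=float(sys.argv[2])
for lo,hi in (((0,150,80),(4,255,255)),((172,150,80),(180,255,255))):
    for c,a,m in comps(p,lo,hi,4,(305,120,475,250)): print(c,a,ray("top",*c,z).round(4))
E
python3 bar.py 17 .022
```

```text
31.37 [ 0.6573 -0.2082  0.1556] jaw yaw -1.95 x [-0.  0. -1.] gap 0.0442 F [ 0.5 -0.5 -0.7] q [-0.48  0.76  1.05  0.    1.34 -0.44]
[328.39130435 177.73913043] 23 [ 0.6629 -0.0351  0.022 ]
[436.5 177.5] 12 [ 0.6561 -0.4058  0.022 ]
[462.51633987 209.33333333] 153 [ 0.5446 -0.487   0.022 ]
```

View pics/scene17.png

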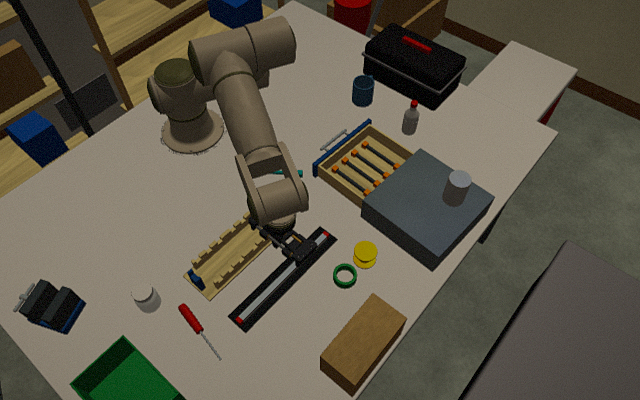

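View pics/top17.png

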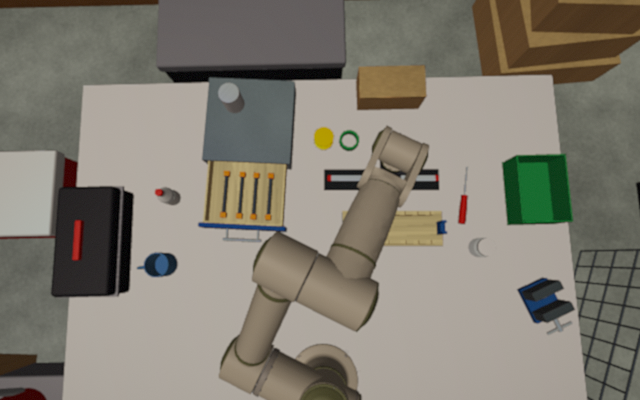

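Request:
{"method": "jog_arm", "body": {"steps": "0.5 2 -12 -20 0 0 0.8;0.5 0 0 -30 0 0 0;0.5 0 0 -30 0 0 0;0.5 0 0 -25 0 0 0;0.5 0 0 -15 0 0 0;0.5 0 0 -8 0 0 0;0.5 0 0 -4 0 0 0;0.5 0 0 -2 0 0 0;0.5 0 0 0 0 0 0", "force": 45}}

```text
t: 32.22
tcp_pos: [0.6601, -0.2194, 0.0226]
tcp_rot: [0.006, 0.707, -0.006, 0.707]
wrist_force: [-0.0, -0.2, 0.3]
finger_gap: 0.0443
```

```bash
python3 st.py 18; python3 bar.py 18 .022
```

```text
32.22 [ 0.6601 -0.2194  0.0226] jaw yaw -0.95 x [ 0.001 -0.001 -1.   ] gap 0.0443 F [-0.  -0.2  0.3] q [-0.49  0.91  1.12  0.    1.11 -0.47]
[328.39130435 177.73913043] 23 [ 0.6629 -0.0351  0.022 ]
[436.54545455 177.27272727] 11 [ 0.6569 -0.406   0.022 ]
[462.51633987 209.33333333] 153 [ 0.5446 -0.487   0.022 ]
```

Bar still in place; lower slightly, grip, lift.

Request:
{"method": "jog_arm", "body": {"steps": "0.5 0 0 -2 0 0 0;0.5 0 0 0 0 0 0;0.1 0 0 0 0 0 0;0.1 0 0 0 0 0 0;0.1 0 0 0 0 0 0;0.1 0 0 0 0 0 0;0.1 0 0 5 0 0 0;0.1 0 0 15 0 0 0;0.1 0 0 25 0 0 0;0.1 0 0 25 0 0 0"}}

```text
t: 33.15
tcp_pos: [0.6593, -0.2195, 0.091]
tcp_rot: [0.006, 0.707, -0.006, 0.707]
wrist_force: [-0.5, -0.1, -2.4]
finger_gap: 0.0176
```

Request:
{"method": "jog_arm", "body": {"steps": "0.1 0 0 20 0 0 0;0.1 0 0 15 0 0 0;0.1 0 0 10 0 0 0;0.1 0 0 0 0 0 0"}}

```text
t: 33.48
tcp_pos: [0.6604, -0.2199, 0.1379]
tcp_rot: [0.005, 0.706, -0.007, 0.708]
wrist_force: [0.4, -0.5, -3.0]
finger_gap: 0.0176
```

```bash
python3 st.py 19; python3 bar.py 19 .145
```

```text
33.48 [ 0.6604 -0.2199  0.1379] jaw yaw -0.95 x [ 0.004 -0.002 -1.   ] gap 0.0176 F [ 0.4 -0.5 -3. ] q [-0.49  0.79  1.04  0.    1.31 -0.47]
[329.42105263 171.63157895] 19 [ 0.6589 -0.0358  0.145 ]
[447.         170.69230769] 13 [ 0.6542 -0.4043  0.145 ]
[462.56129032 209.21935484] 155 [ 0.5319 -0.4444  0.145 ]
```

View pics/scene19.png

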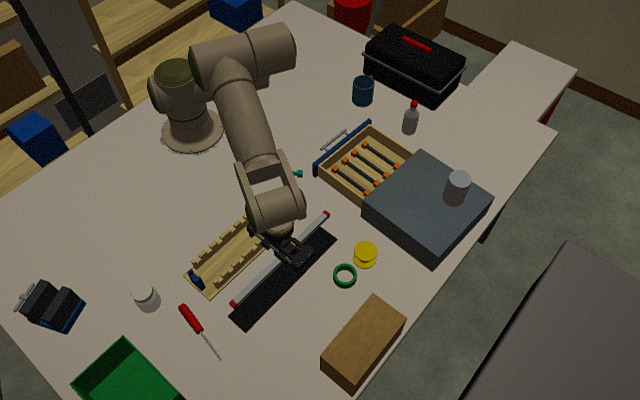

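Request:
{"method": "jog_arm", "body": {"steps": "0.1 -10 -2 0 0 0 0;0.1 -20 -3 0 0 0 -0.2;0.1 -25 -4 0 0 0 0;0.1 -28 -4 0 0 0 0;0.1 -28 -4 0 0 0 0;0.1 -26 -4 0 0 0 0;0.1 -20 -3 0 0 0 0;0.1 -11 -1 0 0 0 0;0.1 -5 -1 0 0 0 0;0.1 0 0 0 0 0 0"}}

```text
t: 34.42
tcp_pos: [0.4859, -0.2456, 0.1341]
tcp_rot: [0.008, 0.708, -0.007, 0.707]
wrist_force: [0.4, 0.2, -2.8]
finger_gap: 0.0181
```

```bash
python3 st.py 20; python3 bar.py 20 .14
```

```text
34.42 [ 0.4859 -0.2456  0.1341] jaw yaw -1.2 x [-0.001  0.001 -1.   ] gap 0.0181 F [ 0.4  0.2 -2.8] q [-0.68  0.48  1.59 -0.    1.08 -0.66]
[462.23493976 210.53012048] 166 [ 0.5284 -0.4448  0.14  ]
[339.44444444 225.22222222] 9 [ 0.4903 -0.0629  0.14  ]
```

Request:
{"method": "jog_arm", "body": {"steps": "0.1 0.5 0 -10 0 0 0;0.1 0 0 -15 0 0 0;0.1 0 0 -8 0 0 0;0.1 0 0 -4 0 0 0;0.1 0 0 0 0 0 0"}}

```text
t: 34.93
tcp_pos: [0.487, -0.2452, 0.0965]
tcp_rot: [0.007, 0.708, -0.007, 0.706]
wrist_force: [-1.0, -0.1, -3.3]
finger_gap: 0.0175
```

```bash
python3 st.py 21; python3 bar.py 21 .098; python3 - <<'E'
import cv2
for n,r in(("top",(190,265,320,480)),("scene",(180,310,160,320))):
    p=cv2.imread(f"pics/{n}21.png")[r[0]:r[1],r[2]:r[3]]; cv2.imwrite(f"pics/{n}21z.png",cv2.resize(p,None,fx=4,fy=4,interpolation=cv2.INTER_CUBIC))
E
```

```text
34.93 [ 0.487  -0.2452  0.0965] jaw yaw -1.13 x [-0.002  0.001 -1.   ] gap 0.0175 F [-1.  -0.1 -3.3] q [-0.68  0.53  1.62  0.    1.   -0.66]
[462.51633987 209.33333333] 153 [ 0.5365 -0.4606  0.098 ]
[338.81818182 225.81818182] 11 [ 0.4916 -0.0629  0.098 ]
[454.9 226. ] 10 [ 0.4837 -0.4326  0.098 ]
```

View pics/top21z.png

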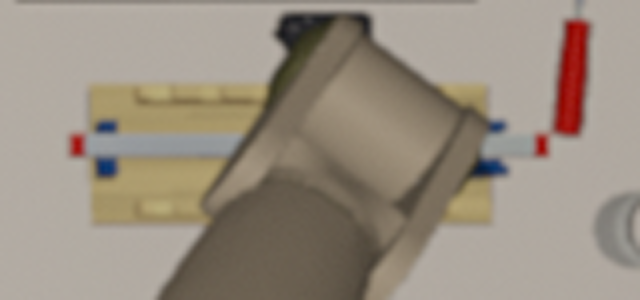

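View pics/scene21z.png

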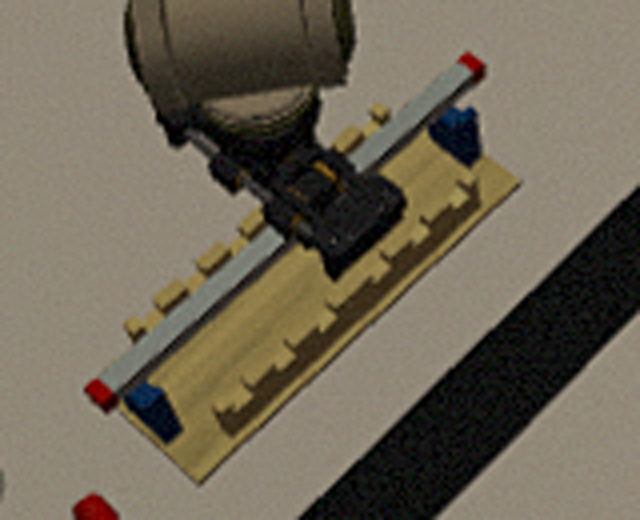

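Request:
{"method": "jog_arm", "body": {"steps": "0.1 -1 0 -8 0 0 0;0.1 0 0 -7 0 0 0;0.1 0 0 -4 0 0 0;0.1 0 0 -2 0 0 0;0.1 0 0 -1 0 0 0;0.1 0 0 0 0 0 0"}}

```text
t: 35.53
tcp_pos: [0.4862, -0.2456, 0.0756]
tcp_rot: [0.007, 0.707, -0.007, 0.707]
wrist_force: [-0.3, 0.9, -2.3]
finger_gap: 0.0173
```

Request:
{"method": "jog_arm", "body": {"steps": "0.1 0 0 -2 0 0 0;0.1 0 0 -1 0 0 0;0.1 0 0 -0.5 0 0 0;0.1 0 0 0 0 0 0"}}

```text
t: 35.87
tcp_pos: [0.4862, -0.2456, 0.0722]
tcp_rot: [0.007, 0.707, -0.007, 0.707]
wrist_force: [0.4, -0.5, -2.7]
finger_gap: 0.0174
```

```bash
python3 st.py 22; python3 bar.py 22 .074
```

```text
35.87 [ 0.4862 -0.2456  0.0722] jaw yaw -1.15 x [-0.  0. -1.] gap 0.0174 F [ 0.4 -0.5 -2.7] q [-0.68  0.56  1.64 -0.    0.94 -0.66]
[462.53896104 209.27272727] 154 [ 0.5393 -0.469   0.074 ]
[338.5 226.5] 8 [ 0.4911 -0.0629  0.074 ]
[452.5 226.5] 8 [ 0.4838 -0.4325  0.074 ]
```

Request:
{"method": "jog_arm", "body": {"steps": "0.1 0 0 -1 0 0 0;0.1 0 0 0 0 0 0;0.1 0 0 -0.5 0 0 0;0.1 0 0 0 0 0 0"}}

```text
t: 36.3
tcp_pos: [0.4863, -0.2457, 0.0719]
tcp_rot: [0.007, 0.707, -0.007, 0.707]
wrist_force: [-4.9, 2.0, 9.6]
finger_gap: 0.0176
```

Contact with the slot floors. Release and rise.

Request:
{"method": "jog_arm", "body": {"steps": "0.1 0 0 1 0 0 0;0.5 0 0 0 0 0 0;0.5 0 0 0 0 0 0;0.5 0 0 0 0 0 0;0.5 0 0 10 0 0 0;0.5 0 0 20 0 0 0;0.5 0 0 30 0 0 0;0.5 0 0 30 0 0 0;0.5 -20 20 10 0 0 0;0.5 -20 30 0 0 0 0"}}

```text
t: 37.13
tcp_pos: [0.4469, -0.1972, 0.1748]
tcp_rot: [0.006, 0.705, -0.009, 0.709]
wrist_force: [1.5, 0.3, 0.2]
finger_gap: 0.0443
```

```bash
python3 st.py 23; python3 bar.py 23 .074;python3 - <<'E'
import cv2
p=cv2.imread(f"pics/scene23.png")[180:310,160:320]; cv2.imwrite(f"pics/scene23z.png",cv2.resize(p,None,fx=4,fy=4,interpolation=cv2.INTER_CUBIC))
E
```

```text
37.13 [ 0.4469 -0.1972  0.1748] jaw yaw -1.24 x [ 0.005 -0.004 -1.   ] gap 0.0443 F [1.5 0.3 0.2] q [-0.66  0.31  1.72 -0.    1.11 -0.63]
[462.53896104 209.27272727] 154 [ 0.5393 -0.469   0.074 ]
[338.5 226.5] 8 [ 0.4911 -0.0629  0.074 ]
[452.5 226.5] 8 [ 0.4838 -0.4325  0.074 ]
```

View pics/scene23z.png

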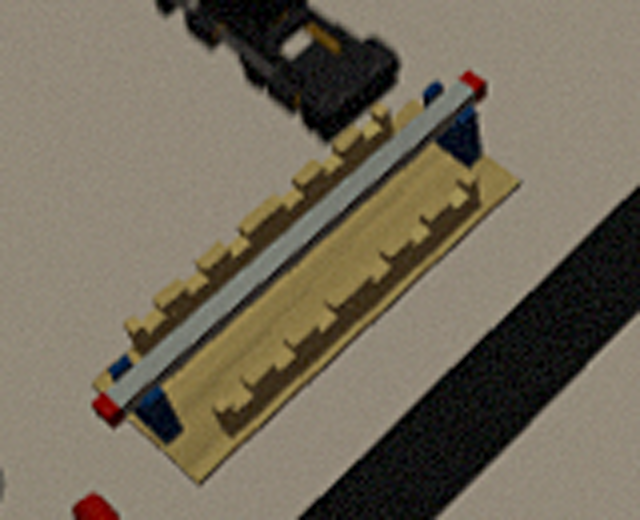

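View pics/top23.png

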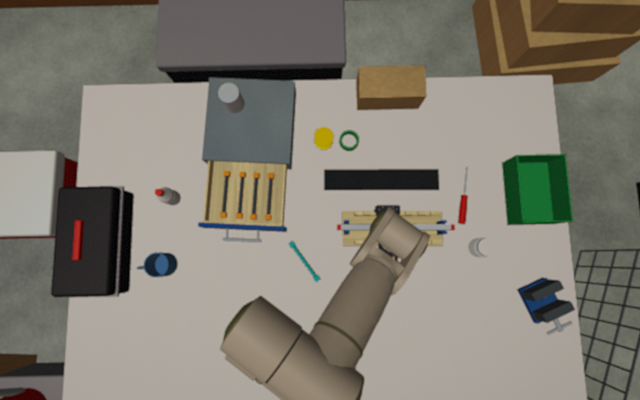

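```bash
python3 - <<'E'
from m import *
C=cloud("top",np.load("top23.npy"))
k=(C[...,0]>.43)&(C[...,0]<.479)&(C[...,1]>.15)&(C[...,1]<.35)&(C[...,2]>.025)&(C[...,2]<.1)
for (v,u),q in zip(np.argwhere(k),C[k]): print(v,u,q.round(3)) if u%4==0 else 0
C=cloud("scene",np.load("scene23.npy"))
k=(C[...,0]>.43)&(C[...,0]<.479)&(C[...,1]>.15)&(C[...,1]<.35)&(C[...,2]>.025)&(C[...,2]<.1)
print(C[k].round(3)[::4])
p=cv2.imread("pics/top23.png")
h=cv2.cvtColor(p,cv2.COLOR_BGR2HSV)
for c,a,m in comps(p,(100,120,40),(130,255,255),60,(190,200,300,250)):
    q=np.argwhere(m)[:,::-1]; W=np.array([ray("top",*x,.083) for x in q]); print(W.min(0),W.max(0)); vx=cv2.fitLine(W[:,:2].astype(np.float32),2,0,.01,.01).ravel(); print("front dir",vx, np.degrees(np.arctan2(-vx[0],vx[1])))
C=cloud("top",np.load("top23.npy"))
for uv in ((342,226),(352,227),(430,226),(448,227),(338,226),(452,226)): print(uv,C[uv[1],uv[0]].round(4))
E
```

```text
233 228 [0.478 0.301 0.056]
234 228 [0.475 0.3   0.06 ]
235 228 [0.471 0.3   0.06 ]
236 228 [0.468 0.3   0.056]
238 224 [0.462 0.313 0.059]
238 228 [0.461 0.299 0.062]
238 232 [0.461 0.286 0.06 ]
238 236 [0.461 0.273 0.06 ]
239 224 [0.459 0.312 0.062]
239 228 [0.458 0.3   0.059]
239 232 [0.458 0.286 0.063]
239 236 [0.458 0.272 0.064]
239 240 [0.458 0.26  0.06 ]
239 244 [0.457 0.246 0.065]
239 248 [0.457 0.233 0.063]
239 252 [0.457 0.221 0.061]
239 256 [0.457 0.209 0.054]
240 224 [0.455 0.313 0.058]
240 228 [0.455 0.299 0.06 ]
240 232 [0.455 0.286 0.062]
240 236 [0.455 0.273 0.061]
240 240 [0.454 0.26  0.06 ]
240 244 [0.454 0.246 0.063]
240 248 [0.454 0.233 0.063]
240 252 [0.454 0.221 0.058]
240 256 [0.453 0.207 0.061]
240 260 [0.453 0.194 0.064]
241 232 [0.451 0.285 0.066]
241 236 [0.451 0.273 0.063]
241 240 [0.451 0.26  0.062]
241 244 [0.451 0.246 0.064]
241 248 [0.45  0.233 0.064]
241 252 [0.45  0.22  0.064]
241 256 [0.45  0.207 0.063]
241 260 [0.45  0.194 0.063]
242 252 [0.447 0.22  0.063]
242 256 [0.447 0.208 0.057]
242 260 [0.447 0.195 0.059]
[[0.46  0.312 0.067]
 [0.46  0.313 0
[... 274 characters left out ...]
059]
 [0.451 0.247 0.059]
 [0.462 0.255 0.061]
 [0.459 0.247 0.06 ]
 [0.459 0.237 0.063]
 [0.455 0.232 0.06 ]
 [0.451 0.219 0.064]
 [0.459 0.231 0.059]
 [0.456 0.224 0.058]
 [0.454 0.216 0.058]
 [0.45  0.205 0.059]
 [0.459 0.215 0.057]
 [0.457 0.202 0.062]
 [0.451 0.198 0.056]
 [0.464 0.204 0.061]
 [0.461 0.192 0.064]
 [0.475 0.207 0.061]]
[0.48266299 0.11040341 0.083     ] [0.51069469 0.38902381 0.083     ]
front dir [0.06905439 0.9976129  0.49648526 0.25022295] -3.9596765
(342, 226) [ 0.4929 -0.0746  0.0688]
(352, 227) [ 0.4886 -0.1067  0.0738]
(430, 226) [ 0.4872 -0.3613  0.0683]
(448, 227) [ 0.4822 -0.4167  0.0778]
(338, 226) [ 0.4927 -0.0613  0.0744]
(452, 226) [ 0.4854 -0.4308  0.0746]
```

```bash
python3 - <<'E'
import cv2
for n,r in(("top",(190,265,190,310)),("scene",(110,220,290,430))):
    p=cv2.imread(f"pics/{n}23.png")[r[0]:r[1],r[2]:r[3]]; cv2.imwrite(f"pics/{n}23d.png",cv2.resize(p,None,fx=5,fy=5,interpolation=cv2.INTER_CUBIC))
E
```

```text
(no output)
```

View pics/top23d.png

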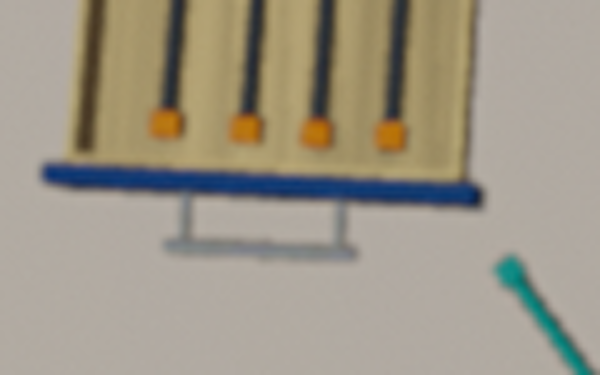

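View pics/scene23d.png

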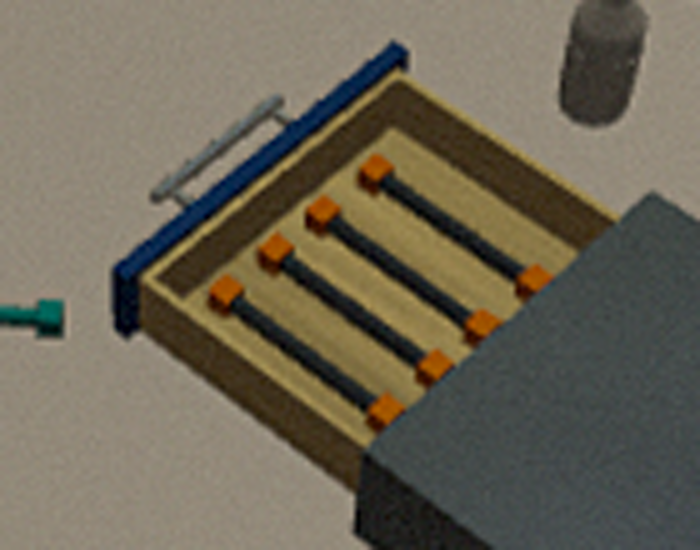

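Request:
{"method": "jog_arm", "body": {"steps": "0 -3 20 0 0 0 -6.6;0 -3 35 0 0 0 -6.6;0 -3 35 0 0 0 -6.6;0 -3 35 0 0 0 -6.6;0 -3 35 0 0 0 -6.6;0 -3 35 0 0 0 -6.6;0 -3 35 0 0 0 -6.6;0 -3 35 0 0 0 -6.6;0 -3 35 0 0 0 -6.6;0 -3 35 0 0 0 -6.6"}}

```text
t: 38.07
tcp_pos: [0.418, 0.1273, 0.1724]
tcp_rot: [0.38, 0.596, -0.379, 0.597]
wrist_force: [1.4, -0.5, 0.0]
finger_gap: 0.0006
```

Request:
{"method": "jog_arm", "body": {"steps": "0 -3 35 0 0 0 -6.6;0 -3 35 0 0 0 -6.6;0 -3 30 0 0 0 -6.6;0 -2 17 0 0 0 -6.6;0 0 0 0 0 0 0;0 0 0 0 0 0 0"}}

```text
t: 38.57
tcp_pos: [0.4076, 0.2382, 0.172]
tcp_rot: [0.499, 0.501, -0.499, 0.501]
wrist_force: [0.1, -0.8, -0.2]
finger_gap: 0.0005
```

```bash
python3 st.py
```

```text
38.57 [0.4076 0.2382 0.172 ] jaw yaw -89.82 x [ 0. -0. -1.] gap 0.0005 F [ 0.1 -0.8 -0.2] q [ 0.28  0.28  1.77 -0.    1.09  1.85]
```

Request:
{"method": "jog_arm", "body": {"steps": "0 0 18 -15 0 0 -4;0 0 0 -25 0 0 0;0 0 0 -30 0 0 0;0 0 0 -25 0 0 0;0 0 0 -15 0 0 0;0 0 0 -8 0 0 0;0 0 0 0 0 0 0"}}

```text
t: 39.15
tcp_pos: [0.4074, 0.2548, 0.0528]
tcp_rot: [-0.517, -0.482, 0.518, -0.482]
wrist_force: [0.1, 0.5, -0.5]
finger_gap: 0.0001
```

```bash
python3 st.py 24
```

```text
39.15 [0.4074 0.2548 0.0528] jaw yaw -94.03 x [-0.002 -0.001 -1.   ] gap 0.0001 F [ 0.1  0.5 -0.5] q [ 0.31  0.49  1.84 -0.    0.81  1.96]
```

View pics/scene24.png

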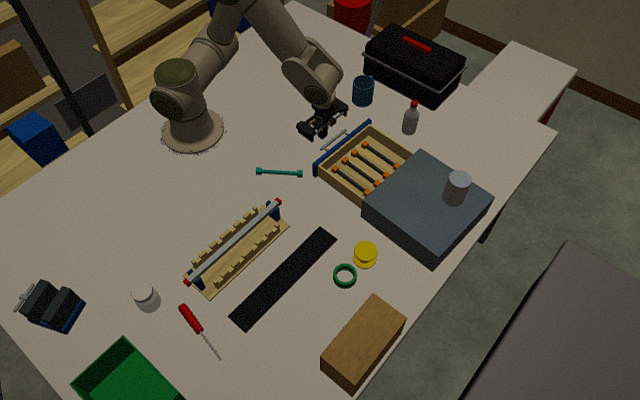

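Request:
{"method": "jog_arm", "body": {"steps": "0 8 -0.5 0 0 0 0;0 10 -0.7 0 0 0 0;0 8 -0.6 0 0 0 0;0 6 -0.4 0 0 0 0;0 8 -0.6 0 0 0 0;0 10 -0.7 0 0 0 0;0 10 -0.7 0 0 0 0;0 10 -0.7 0 0 0 0;0 10 -0.7 0 0 0 0;0 10 -0.7 0 0 0 0"}}

```text
t: 40.08
tcp_pos: [0.4983, 0.2496, 0.0538]
tcp_rot: [-0.517, -0.482, 0.517, -0.482]
wrist_force: [-1.7, 0.8, 0.6]
finger_gap: 0.0001
```

Request:
{"method": "jog_arm", "body": {"steps": "0 10 -0.7 0 0 0 0;0 10 -0.7 0 0 0 0;0 10 -0.7 0 0 0 0;0 10 -0.7 0 0 0 0;0 10 -0.7 0 0 0 0;0 10 -0.7 0 0 0 0;0 10 -0.7 0 0 0 0;0 10 -0.7 0 0 0 0;0 10 -0.7 0 0 0 0;0 8 -0.7 0 0 0 0"}}

```text
t: 40.92
tcp_pos: [0.5964, 0.2425, 0.0536]
tcp_rot: [0.517, 0.482, -0.517, 0.482]
wrist_force: [-0.7, 0.3, 0.9]
finger_gap: 0.0003
```

```bash
python3 st.py 25
```

```text
40.92 [0.5964 0.2425 0.0536] jaw yaw -94.07 x [-0.  0. -1.] gap 0.0003 F [-0.7  0.3  0.9] q [0.2  0.77 1.31 0.   1.06 1.85]
```

View pics/scene25.png

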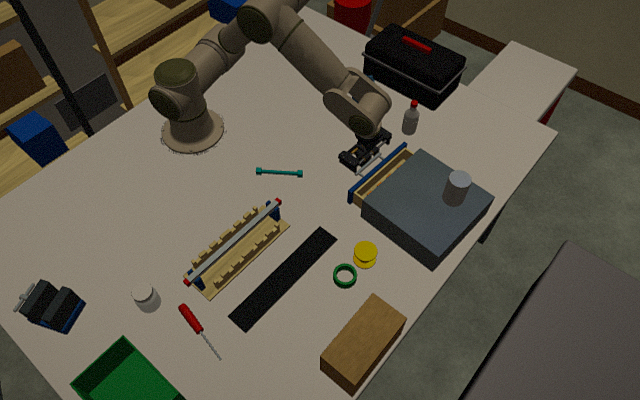

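Request:
{"method": "jog_arm", "body": {"steps": "0 6 -0.4 0 0 0 0;0 6 -0.4 0 0 0 0;0 5 -0.4 0 0 0 0;0 5 -0.4 0 0 0 0;0 4 -0.3 0 0 0 0;0 3 -0.2 0 0 0 0;0 3 -0.2 0 0 0 0;0 2 -0.1 0 0 0 0"}}

```text
t: 41.68
tcp_pos: [0.6298, 0.2401, 0.0537]
tcp_rot: [-0.517, -0.482, 0.517, -0.482]
wrist_force: [-1.5, -0.1, -0.5]
finger_gap: 0.0003
```

Request:
{"method": "jog_arm", "body": {"steps": "0 2 -0.1 0 0 0 0;0 2 -0.1 0 0 0 0;0 2 -0.1 0 0 0 0;0 2 -0.1 0 0 0 0"}}

```text
t: 42.02
tcp_pos: [0.6376, 0.2397, 0.0538]
tcp_rot: [-0.517, -0.482, 0.517, -0.482]
wrist_force: [-1.6, -0.9, -0.8]
finger_gap: 0.0
```

```bash
python3 st.py 26; python3 - <<'E'
from h import *
C=cloud("top",np.load("top26.npy")); 
for u in (215,275,285):
    for v in range(158,180,2): print(u,v,C[v,u].round(3))
p=cv2.imread("pics/scene26.png")[110:230,310:450]; cv2.imwrite("pics/scene26d.png",cv2.resize(p,None,fx=5,fy=5,interpolation=cv2.INTER_CUBIC))
E
```

```text
42.02 [0.6376 0.2397 0.0538] jaw yaw -94.07 x [-0. -0. -1.] gap 0.0 F [-1.6 -0.9 -0.8] q [ 0.19  0.85  1.17 -0.    1.13  1.83]
215 158 [0.723 0.338 0.095]
215 160 [0.663 0.282 0.312]
215 162 [0.656 0.28  0.32 ]
215 164 [0.649 0.278 0.325]
215 166 [0.643 0.278 0.328]
215 168 [0.637 0.277 0.332]
215 170 [0.632 0.277 0.329]
215 172 [0.628 0.279 0.322]
215 174 [0.622 0.278 0.325]
215 176 [0.615 0.277 0.329]
215 178 [0.609 0.276 0.333]
275 158 [0.718 0.14  0.095]
275 160 [0.712 0.14  0.095]
275 162 [0.705 0.14  0.096]
275 164 [0.716 0.149 0.016]
275 166 [0.694 0.142 0.085]
275 168 [0.688 0.142 0.082]
275 170 [0.682 0.142 0.078]
275 172 [0.683 0.146 0.041]
275 174 [ 0.685  0.151 -0.001]
275 176 [ 0.677  0.151 -0.   ]
275 178 [0.67  0.151 0.003]
285 158 [0.717 0.107 0.098]
285 160 [0.711 0.108 0.095]
285 162 [0.704 0.107 0.098]
285 164 [0.7   0.109 0.083]
285 166 [0.693 0.108 0.087]
285 168 [0.687 0.109 0.082]
285 170 [ 3.960e-01 -1.000e-03  1.418e+00]
285 172 [0.679 0.111 0.059]
285 174 [0.679 0.114 0.021]
285 176 [ 0.677  0.116 -0.005]
285 178 [ 0.67   0.116 -0.001]
```

View pics/scene26d.png

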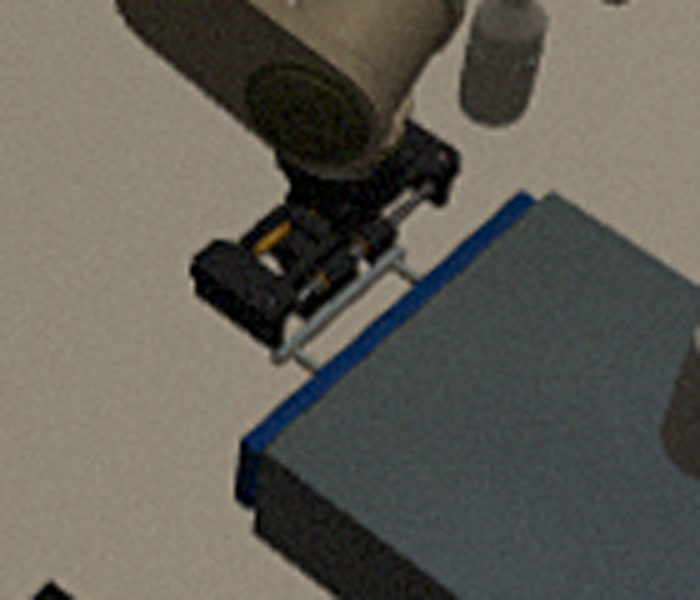

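Nearly shut (front at (380,320) close to the unit's edge); a few mm more until it stops.

Request:
{"method": "jog_arm", "body": {"steps": "0 1.5 -0.1 0 0 0 0;0 1.5 -0.1 0 0 0 0;0 0 0 0 0 0 0"}}

```text
t: 42.37
tcp_pos: [0.6408, 0.2396, 0.0538]
tcp_rot: [0.518, 0.482, -0.517, 0.482]
wrist_force: [-0.0, -0.1, -0.6]
finger_gap: 0.0005
```

Request:
{"method": "jog_arm", "body": {"steps": "0 1.5 -0.1 0 0 0 0;0 1.5 -0.1 0 0 0 0;0 0 0 0 0 0 0"}}

```text
t: 42.62
tcp_pos: [0.6432, 0.2395, 0.0538]
tcp_rot: [-0.517, -0.482, 0.518, -0.482]
wrist_force: [-4.2, -1.4, 2.8]
finger_gap: 0.0001
```

Request:
{"method": "jog_arm", "body": {"steps": "0 1 0 0 0 0 0;0 0 0 0 0 0 0"}}

```text
t: 42.78
tcp_pos: [0.6433, 0.2395, 0.0538]
tcp_rot: [-0.516, -0.483, 0.518, -0.481]
wrist_force: [-9.3, 0.1, 4.6]
finger_gap: 0.0006
```

Request:
{"method": "jog_arm", "body": {"steps": "0 1 0 0 0 0 0;0 0 0 0 0 0 0"}}

```text
t: 42.95
tcp_pos: [0.6434, 0.2395, 0.0537]
tcp_rot: [-0.515, -0.483, 0.519, -0.481]
wrist_force: [-16.3, -2.4, 8.2]
finger_gap: 0.0006
```

Request:
{"method": "jog_arm", "body": {"steps": "0 -3 0 0 0 0 0;0 -10 1 0 0 0 0;0 -20 1 0 0 0 0;0 -30 2 0 0 0 0;0 -30 2 20 0 0 0;0 -30 0 30 0 0 0;0 -30 0 30 0 0 0;0 -20 0 30 0 0 0;0 -20 0 20 0 0 0;0 0 0 0 0 0 0"}}

```text
t: 43.78
tcp_pos: [0.4528, 0.2462, 0.187]
tcp_rot: [0.519, 0.481, -0.515, 0.483]
wrist_force: [-0.3, 0.6, 1.2]
finger_gap: 0.0004
```

Request:
{"method": "jog_arm", "body": {"steps": "0 -20 0 20 0 0 0;0 -20 0 20 0 0 0;0 0 0 0 0 0 0;0 0 0 0 0 0 0"}}

```text
t: 44.12
tcp_pos: [0.4142, 0.2456, 0.2227]
tcp_rot: [0.518, 0.482, -0.517, 0.482]
wrist_force: [0.1, -0.4, -0.0]
finger_gap: 0.0001
```

```bash
python3 st.py 27; python3 bar.py 27 .074; python3 - <<'E'
from h import *
C=cloud("top",np.load("top27.npy")); 
for u in (225,250,275):
    for v in range(156,176,2): print(u,v,C[v,u].round(3))
p=cv2.imread("pics/scene27.png"); cv2.imwrite("pics/scene27d.png",cv2.resize(p[110:230,310:450],None,fx=5,fy=5,interpolation=cv2.INTER_CUBIC))
E
```

```text
44.12 [0.4142 0.2456 0.2227] jaw yaw -94.05 x [ 0.002  0.    -1.   ] gap 0.0001 F [ 0.1 -0.4 -0. ] q [ 0.29  0.24  1.67 -0.    1.22  1.93]
[462.53896104 209.27922078] 154 [ 0.5393 -0.469   0.074 ]
[338.5 226.5] 8 [ 0.4911 -0.0629  0.074 ]
[452.44444444 226.77777778] 9 [ 0.4829 -0.4323  0.074 ]
225 156 [0.728 0.305 0.096]
225 158 [0.722 0.305 0.096]
225 160 [0.714 0.304 0.098]
225 162 [0.712 0.308 0.08 ]
225 164 [0.706 0.308 0.079]
225 166 [0.698 0.308 0.08 ]
225 168 [0.699 0.316 0.047]
225 170 [0.702 0.326 0.002]
225 172 [0.694 0.325 0.005]
225 174 [ 0.689  0.328 -0.007]
250 156 [0.726 0.222 0.098]
250 158 [0.72  0.223 0.094]
250 160 [0.712 0.222 0.099]
250 162 [0.708 0.223 0.091]
250 164 [0.704 0.225 0.08 ]
250 166 [0.696 0.225 0.083]
250 168 [0.691 0.226 0.073]
250 170 [0.694 0.234 0.028]
250 172 [0.692 0.238 0.004]
250 174 [0.686 0.238 0.001]
275 156 [0.726 0.141 0.094]
275 158 [0.718 0.14  0.096]
275 160 [0.711 0.14  0.1  ]
275 162 [0.705 0.14  0.096]
275 164 [0.701 0.142 0.082]
275 166 [0.694 0.142 0.086]
275 168 [0.688 0.142 0.083]
275 170 [0.687 0.145 0.052]
275 172 [0.687 0.149 0.02 ]
275 174 [ 0.684  0.151 -0.001]
```

View pics/scene27d.png

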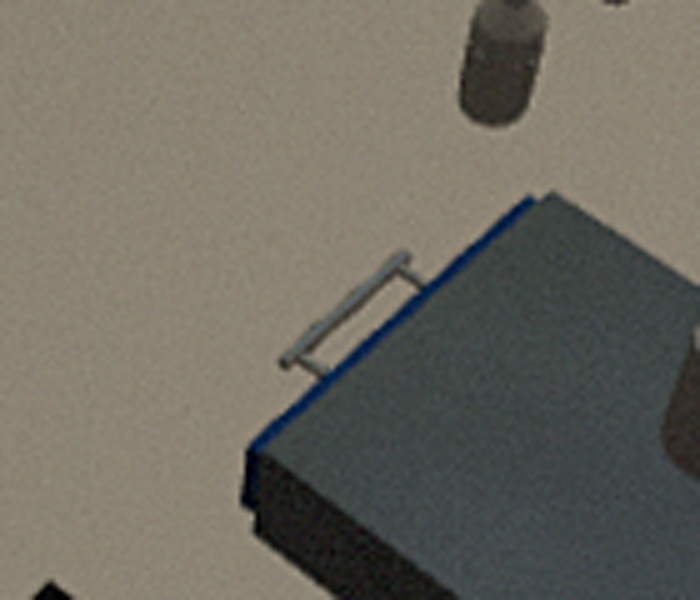

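View pics/scene27.png

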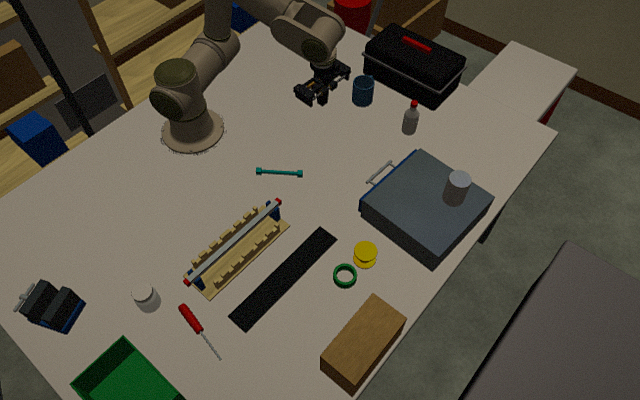

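View pics/top27.png

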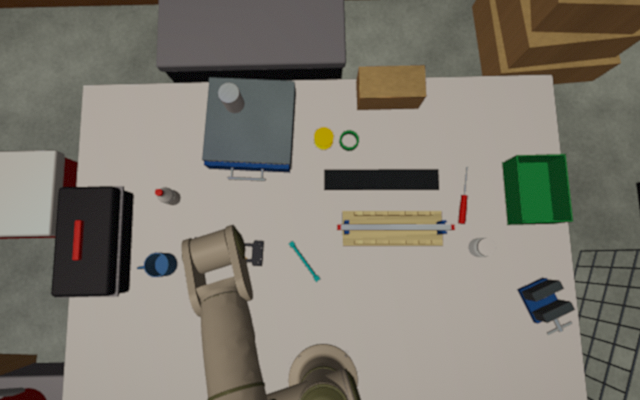

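The drawer front sits flush against the unit (around (385,175) in the scene view). The bar lies in both brackets, its ends at (338,226) and (452,227) in the top view. Nothing else has moved.

```bash
python3 -c "
from plant import *
print(job_done())"
```

```text
the job is handed in; nothing more can be done
None
```

I laid the bar on the mat and moved all four spars from the rack into the drawer. Then I set the bar back in both brackets, pushed the drawer shut and handed the job in after about 44 s of robot time.

- **Bar:** in the last pictures both its ends are level, about 74 mm high at the top. It sits within about 1 mm across the rack of where it was at the start.
- **Drawer:** it hit its stop at about 16 N of push, and the pictures show its front flush with the unit. I saw all four spars lying parallel inside before closing it. They can't be seen now that it is shut.
- **Other things:** in the last pictures the other objects and the turquoise look-alike look to be where they started; I checked this by eye only.

I saw no bar knock or grip slip during the run, and none of these checks failed or disagreed.

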